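# Make the dispensing station ready: load plates, sound the bores, set the regulator

## Task

Slide every glass test plate lying on the bench fully home into a bay of the plate carrier (any bay, one plate each). Then sound the dosing block's three bores with the red-handled depth rod, first blue, then orange, then green: lower it until it bottoms out, hold it there about three seconds, and at last put the rod back in its stand. Finally push the regulator's yellow knob down and, keeping it down, turn it clockwise to the regulator's green mark and let it spring up; leave everything else on the bench where it is.

Things in the scene. Friction and masses are not known exactly. Their poses are not given: they have to be found in the camera images.
- plate0: glass test plate lying flat, slab 120 x 50 x 8 mm, about 150 g (two or three present). Origin: centre of underside, x along its length to the end that enters a bay first. On the rear end an upright black grip, 26 (x) x 16 (y) mm, 8 to 50 mm above the underside, centred at x = -45 mm: take it across the 16 mm, fingertips above the glass
- plate1: glass test plate lying flat, slab 120 x 50 x 8 mm, about 150 g (two or three present). Origin: centre of underside, x along its length to the end that enters a bay first. On the rear end an upright black grip, 26 (x) x 16 (y) mm, 8 to 50 mm above the underside, centred at x = -45 mm: take it across the 16 mm, fingertips above the glass
- plate2: glass test plate lying flat, slab 120 x 50 x 8 mm, about 150 g (two or three present). Origin: centre of underside, x along its length to the end that enters a bay first. On the rear end an upright black grip, 26 (x) x 16 (y) mm, 8 to 50 mm above the underside, centred at x = -45 mm: take it across the 16 mm, fingertips above the glass
- carrier: fixed plate carrier 88 (x) x 227 (y) x 18 mm, clear roof; three bays at y = -70, 0, 70 mm, each 53 mm wide, 12 mm high, no floor (plates slide on the bench), walls 17 mm with round noses. Origin: centre of underside; open mouths at x = -44, roof from x = -30, end stop at x = 36 mm. A plate fully home has its origin at x = -24 mm, axes parallel, its grip outside; it stays by friction
- block: fixed aluminium dosing block, 60 (x) x 126 (y) x 70 mm high, with three vertical blind bores of 15 mm diameter (3 mm chamfer) in its top, each framed in its colour: blue at y = 42 mm, 55 mm deep; orange at y = 0, 35 mm deep; green at y = -42 mm, 45 mm deep. Origin: centre of underside
- blue_floor (a point): centre of the blue bore's flat floor, 15 mm above the bench, on the bore's axis; z up; the bore's mouth is 70 mm above the bench
- orange_floor (a point): centre of the orange bore's flat floor, 35 mm above the bench, on the bore's axis; z up; the bore's mouth is 70 mm above the bench
- rod: depth rod, 140 mm long, 150 g: steel rod of 12 mm diameter (80 mm, chamfered tip), collar of 32 mm diameter (80 to 88 mm from the tip), red square handle 22 x 22 mm (88 to 140 mm, faces along x and y). Origin at the tip, z up to the handle. Hangs upright in its stand by the collar, tip 15 mm above the bench. In the bores the tip bottoms out before the collar meets the block
- rod_tip (a point): tip of the depth rod (its lower end), z along the rod
- rod_grip (a point): middle of the red handle where it is best gripped, 118 mm above the tip; axes as the rod's
- stand: fixed grey rod stand, 60 x 60 x 95 mm high, with a vertical hole of 18 mm diameter, 90 mm deep (4 mm chamfer), in the centre of its top. Origin: centre of underside. The rod is back when its collar rests on the top (tip 15 mm above the bench)
- regulator: pressure regulator, fixed: steel body 64 mm in diameter, 40 mm high, on a flange 80 x 64 mm; origin at the centre of the underside; a white mark on its top points along its +x, the green mark lies 1.2 rad clockwise from it (seen from above)
- reg_grip (a point): on the axis of the yellow bar knob at the height to grip it, 84 mm above the bench when up; x along the bar towards its black pointer; turns and sinks with the knob. Bar 44 mm long, 16 mm thick, 58 to 98 mm above the bench, on a black disc of 36 mm diameter (50 to 58 mm)
- reg_press (a joint): how far the yellow knob is pushed down, m: 0 up, 0.008 fully down; a spring pushes it up, 2.2 N at the top and 6.6 N fully down
- reg_turn (a joint): angle of the yellow knob, rad, growing clockwise seen from above: 0 at the white mark (starts at -0.25 to 0.15), 1.2 at the green mark; stays where left (friction 0.03 N m; stops at -0.4 and 1.7). Turn it only while pushed down
- bottle: bystander: clear bottle with a red cap, 64 mm diameter, 200 mm tall, origin at its underside
- jar: bystander: amber jar, 60 mm diameter, 90 mm tall, origin at its underside
- driver: bystander: screwdriver lying on the bench, along its x
- wrench: bystander: spanner lying on the bench, along its x
- spool: bystander: blue ring, 90 mm outer diameter, 30 mm high, origin at its underside
- valve: bystander: small steel valve standing upright, 44 mm diameter, 80 mm tall, origin at its underside
- cup: bystander: white cup, 70 mm diameter, 80 mm tall, origin at its underside
- green_floor (a point): centre of the green bore's flat floor, 25 mm above the bench, on the bore's axis; z up; the bore's mouth is 70 mm above the bench
Not all that is in view belongs to the job. Leave any purple or turquoise look-alike of the regulator alone.

How it is judged:
By the outcome, as a careful person would: the job done as asked, in the order asked, and still so for the second after the job is handed in, with the robot touching nothing.
Of plate0, plate1, plate2 only 2 to 3 are there at a start; the rules pass over those that are not, and their reading is None.
At some moment in a run one of plate0, plate1, plate2 may be knocked a few centimetres aside while the robot is not near it.
It also fails if it takes over 208 s, if anything falls off the work surface, if the arm or the gripper's body presses on something with over 40 N, if the wrist force passes 120 N, or if a joint passes its speed limit or range.

## Robot

A 6-joint arm with a two-finger parallel gripper is mounted at the origin on the work surface. World frame = base frame: x ahead of the robot, y to its left, z up, the work surface at z = 0. Lengths are in m, angles in rad, forces in N, time in s.
With the tool pointing down it reaches from about 0.3 to 0.825 m from the base axis. Payload 5.4 kg.
Tool frame: the origin (TCP) lies midway between the tips of the shut fingers; the grasp point (between the pads) lies 19 mm behind it; x points along the fingers, y is the direction in which the jaws open and shut, and the axes are right-handed (so a half turn about x gives the same grasp; the last joint's range is limited). The gripper opens to 92 mm and grips with 3 to 60 N. Pads are 20 mm wide; open, the fingers measure 128 mm over their backs; the gripper's body (75 mm by 189 mm) begins 69 mm behind the grasp point.
Start: joints at [1.064, 0.158, 1.597, -0, 1.386, -0.21], TCP at [0.168, 0.55, 0.215] pointing down, gripper open.
Joint ranges: [-2.91, 2.91], [-0.94, 2.29], [0.18, 2.7], [-1.29, 4.43], [0.17, 2.64], [-3, 3]. Speed limits (rad/s): [2.57, 2.57, 3.14, 3.14, 3.14, 3.14].

## Interface

Orientations are given as a rotation vector (axis times angle).
In Python, from bench import ctrl gives the robot as it stands.
- The arm moves only by the shell command python3 -m inch 'ROWS'. ROWS is JSON, a list of rows, each a list of 3 entries, a list of its own where there are three numbers: the opening, from 0 (shut) to 1 (fully open), then the shift along the tool's x, y, z in units of 30 mm (1.0 is 30 mm), then the turn about the tool's x in units of 6 degrees (1.0 is 6 degrees). In form: [[grip, [dx, dy, dz], roll], ...]. A call has 1 to 8 rows; each row is the pose to reach, as a shift and turn from the pose commanded when the call began, along the tool's axes at that moment; what a row does not reach only later rows make up. A row lasts 1/12 s, in which the tool goes at most 41.7 mm and 7.16 degrees, less where a joint would pass 70% of its speed; a pose out of reach is approached as far as the arm can. A call with a gripper value outside its range is refused whole. The fingers move at their own pace and stop on an object; the grip force is fixed at half the most. Time passes only in rows, so rows that repeat a pose let the fingers close. It gives the time, the measured TCP pose, the force and the opening at its end, in the units of the state.
- ctrl.get_obs(): the state, without advancing time (a new reading comes with each control period).
- ctrl.read_camera(name): name is "scene" or "top"; returns (picture, depth): 400x640x3 uint8, blue, green, red; 400x640 float32, m along the optical axis (not along the pixel's ray), 0 where there is no reading.
- ctrl.calibration(name): a dict with "vertical_fov" (degrees; the focal length in pixels is half the picture's height over the tangent of half this angle, whatever the lens; pixels are square), "cx", "cy" (the principal point, pixels), "cam_to_world" (4x4, takes a point from camera to world coordinates). Camera axes: x right, y up, looking along -z (the intrinsics and any distortion apply to the point x, -y, -z); pixel columns grow to the right and rows downward; lengths in m; the calibration is good to about 2 mm. A picture is of the moment at which its call begins. calibration takes no time and is no camera call.
- ctrl.job_done(): hands the job in, once; it reports no verdict.
The state is a dict: "time": time; "joints": joint angles; "qvel": joint speeds; "joint_efforts": joint torques, N m; "ee_pos": TCP position; "tool_rot": TCP orientation; "force": force on the tool from outside, world axes, zero at the start; "ft_torque": the same for the moment, N m; "width": finger opening in m.
Only numpy, scipy, OpenCV 4.12 (cv2) and the standard library are available. Lean on these libraries where they do the work, as an engineer would, in place of code of your own. Each camera call takes 0.05 s, during which the arm holds its last target.

## Working session

There is one attempt and no reset: what is moved stays moved. The work goes in short steps, Python scripts to look and compute and a shell command to move; the robot and the scene stay as the last step left them, time stands still between calls to the robot, and variables do not carry over. Pictures are saved under pics/ and viewed, and the job is handed in when it is done.

```bash
ls; mkdir -p pics; python3 - <<'E'
from bench import ctrl
import cv2,numpy as np
print(ctrl.get_obs())
for n in ("scene","top"):
    p,d=ctrl.read_camera(n); cv2.imwrite(f"pics/{n}0.png",p); np.save(f"pics/{n}0.npy",d)
    print(ctrl.calibration(n))
E
```

```text
pics
{'time': 0.0, 'joints': array([ 1.06388933e+00,  1.59015652e-01,  1.59820673e+00,  1.70113867e-05,
        1.38617620e+00, -2.10112704e-01]), 'qvel': array([-0.00108411, -0.00061781,  0.00091527, -0.00212234,  0.0015975 ,
       -0.00135424]), 'joint_efforts': array([ 7.27996776e-04, -3.85565579e+01, -3.22110200e+01,  7.01268576e-02,
        3.78162798e-02, -1.37138372e-04]), 'ee_pos': array([0.16788292, 0.54931106, 0.21365045]), 'tool_rot': array([ 0.23164253,  1.55886426, -0.23429792]), 'force': array([-0.45217308,  0.20728912,  0.28929333]), 'ft_torque': array([ 0.05772466,  0.00890329, -0.01595374]), 'width': 0.09169314229365792}
{'vertical_fov': 57.84770404992608, 'cx': 316.7944040477837, 'cy': 197.6889947967672, 'cam_to_world': array([[ 0.86998537, -0.42575072,  0.24872028,  0.79287149],
       [ 0.4930295 ,  0.74407969, -0.45085179, -0.44398948],
       [ 0.00688277,  0.5148609 ,  0.8572461 ,  1.02121334],
       [ 0.        ,  0.        ,  0.        ,  1.        ]])}
{'vertical_fov': 49.202403208438064, 'cx': 316.7898449502019, 'cy': 192.69297569566336, 'cam_to_world': array([[ 0.02477853,  0.9988127 , -0.04194304,  0.45137049],
       [-0.99966443,  0.02443899, -0.00858905,  0.01909352],
       [-0.0075538 ,  0.04214179,  0.99908308,  1.5186716 ],
       [ 0.        ,  0.        ,  0.        ,  1.        ]])}
```

View pics/scene0.png

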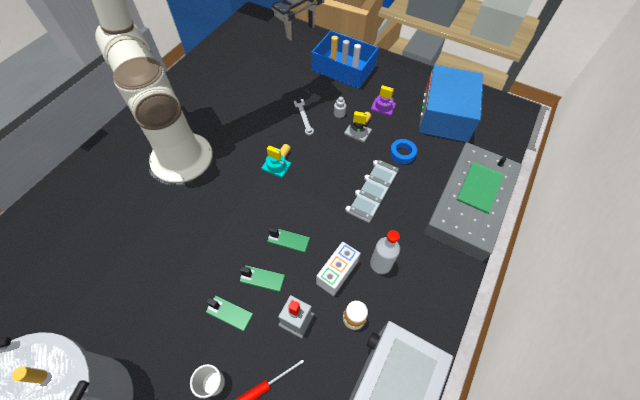

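View pics/top0.png

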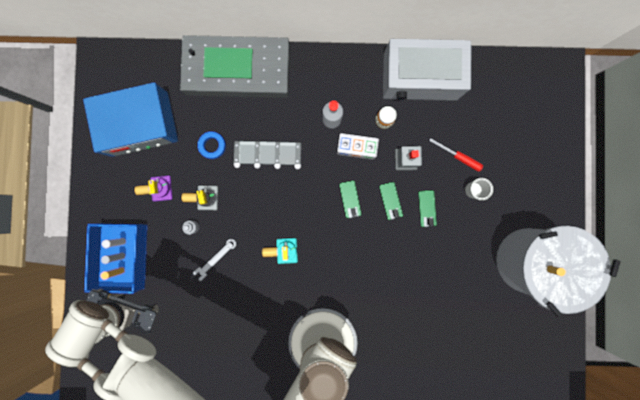

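```bash
cat > h.py <<'E'
import numpy as np,cv2
from bench import ctrl
from scipy.spatial.transform import Rotation as R
def K(n):
    c=ctrl.calibration(n); f=200/np.tan(np.radians(c["vertical_fov"])/2); return f,c["cx"],c["cy"],c["cam_to_world"]
def proj(n,P):
    f,cx,cy,T=K(n); P=np.atleast_2d(P); q=(P-T[:3,3])@T[:3,:3]
    return np.c_[cx+f*q[:,0]/-q[:,2], cy+f*q[:,1]/q[:,2]]
def cloud(n,d):
    f,cx,cy,T=K(n); v,u=np.mgrid[:400,:640]
    q=np.stack([(u-cx)/f*d,-(v-cy)/f*d,-d],-1); W=q@T[:3,:3].T+T[:3,3]; W[d==0]=np.nan; return W
def onplane(n,uv,z):
    f,cx,cy,T=K(n); uv=np.atleast_2d(uv); r=np.c_[(uv[:,0]-cx)/f,-(uv[:,1]-cy)/f,-np.ones(len(uv))]@T[:3,:3].T
    return T[:3,3]+r*((z-T[2,3])/r[:,2])[:,None]
def ortho(n,p,z,x0,x1,y0,y1,s=0.001):
    "rectify picture onto plane z; rows: x decreasing, cols: y decreasing"
    xs=np.arange(x1,x0,-s); ys=np.arange(y1,y0,-s); X,Y=np.meshgrid(xs,ys,indexing='ij')
    uv=proj(n,np.c_[X.ravel(),Y.ravel(),np.full(X.size,z)]).astype(np.float32)
    return cv2.remap(p,uv[:,0].reshape(X.shape),uv[:,1].reshape(X.shape),cv2.INTER_CUBIC)
def obs():
    o=ctrl.get_obs(); Rm=R.from_rotvec(o["tool_rot"]).as_matrix()
    print("t%.2f tcp"%o["time"],o["ee_pos"].round(4),"y-ang",round(float(np.degrees(np.arctan2(Rm[1,1],Rm[0,1]))),2),"F",o["force"].round(1),"w",round(o["width"],4),"j",o["joints"].round(2)); return o,Rm
def plan(target,yawdeg=None):
    "shift in tool units of 30 mm from measured pose"
    o,Rm=obs(); s=Rm.T@(np.array(target)-o["ee_pos"])/0.03; print("shift units",s.round(2))
    if yawdeg is not None:
        a=np.degrees(np.arctan2(Rm[1,1],Rm[0,1])); dy=(yawdeg-a+90)%180-90
        print("roll units (x down: yaw ccw = -roll)",round(-dy/6,2))
E
python3 - <<'E'
from h import *
o,Rm=obs(); print(Rm.round(3))
for n in ("scene","top"):
    p=cv2.imread(f"pics/{n}0.png"); d=np.load(f"pics/{n}0.npy"); W=cloud(n,d)
    m=(abs(W[...,2])<0.02)&(W[...,0]>0.3)&(W[...,0]<0.8)&(abs(W[...,1])<0.5)
    print(n,(d==0).mean(),np.nanpercentile(W[...,2][m],[5,50,95]))
    cv2.imwrite(f"pics/o_{n}.png",ortho(n,p,0.01,0.35,0.75,-0.4,0.4))
E
```

```text
t0.10 tcp [0.1679 0.5494 0.2137] y-ang 72.99 F [-0.1 -0.2 -0.1] w 0.0919 j [ 1.06  0.16  1.6  -0.    1.39 -0.21]
[[-0.001  0.292  0.956]
 [-0.001  0.956 -0.292]
 [-1.    -0.002 -0.   ]]
scene 0.003859375 [-0.00253871  0.00079066  0.00905377]
top 0.0041328125 [-0.00458527  0.00117031  0.00979221]
```

View pics/o_top.png

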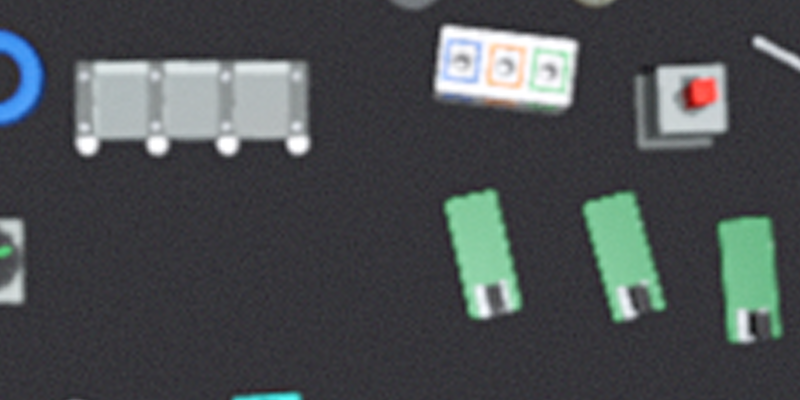

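View pics/o_scene.png

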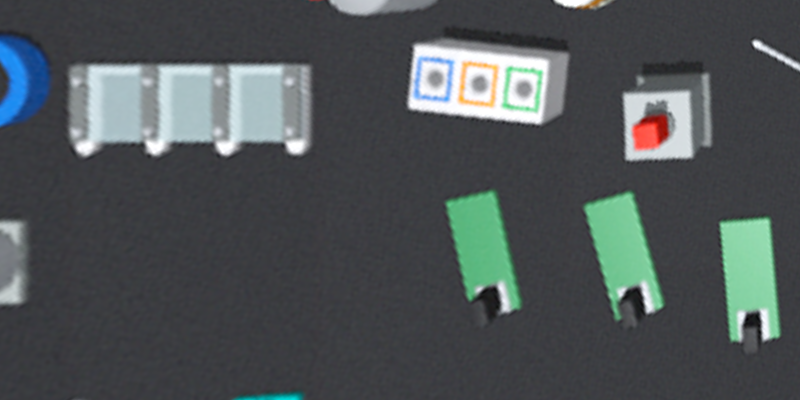

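```bash
cat >> h.py <<'E'
def rectfit(mask,x1,y1,s=0.0005,close=9,show=""):
    mask=cv2.morphologyEx(mask.astype(np.uint8),cv2.MORPH_CLOSE,np.ones((close,close)))
    c=max(cv2.findContours(mask,cv2.RETR_EXTERNAL,cv2.CHAIN_APPROX_NONE)[0],key=cv2.contourArea)
    (cu,cv),(w,h),a=cv2.minAreaRect(cv2.convexHull(c)); M=cv2.moments(cv2.convexHull(c))
    b=cv2.boxPoints(((cu,cv),(w,h),a)); e=[b[1]-b[0],b[2]-b[1]]; L=max(e,key=lambda t:np.hypot(*t))
    dx,dy=-L[1],-L[0]   # row down = -x, col right = -y
    if dx<0: dx,dy=-dx,-dy
    f=lambda u,v:np.array([x1-v*s,y1-u*s]).round(4)
    return f(cu,cv),f(M['m10']/M['m00'],M['m01']/M['m00']),(np.array(sorted((w,h)))*s).round(4),round(float(np.degrees(np.arctan2(dy,dx))),2)
def plates(pics,win=(0.3,0.6,-0.45,0.05)):
    for n,p in pics.items():
        x0,x1,y0,y1=win
        o=ortho(n,p,0.008,x0,x1,y0,y1,0.0005); hsv=cv2.cvtColor(o,cv2.COLOR_BGR2HSV).astype(int)
        m=((hsv[...,0]>55)&(hsv[...,0]<80)&(hsv[...,1]>70)&(hsv[...,2]>80)).astype(np.uint8)
        k,lab,st,ce=cv2.connectedComponentsWithStats(m)
        for i in range(1,k):
            if st[i,4]<4000: continue
            r=rectfit(lab==i,x1,y1); print(n,i,"green rect c",r[0],"mom",r[1],"size",r[2],"yaw",r[3])
E
python3 - <<'E'
from h import *
pics={n:cv2.imread(f"pics/{n}0.png") for n in("scene","top")}
plates(pics)
for n,p in pics.items():
    for nm,z,(x0,x1,y0,y1),thr in (("block",0.07,(0.58,0.78,-0.22,0.03),165),("stand",0.095,(0.52,0.75,-0.36,-0.2),120)):
        o=ortho(n,p,z,x0,x1,y0,y1,0.0005); g=o.min(2) if nm=="stand" else o.max(2)
        cv2.imwrite(f"pics/{nm}_{n}.png",o)
        if nm=="stand":
            h=cv2.cvtColor(o,cv2.COLOR_BGR2HSV); m=(o.max(2)>150)
        else: m=g>thr
        print(n,nm,rectfit(m,x1,y1,close=15))
    o=ortho(n,p,0.018,0.56,0.72,0.05,0.36,0.0005); cv2.imwrite(f"pics/car_{n}.png",o)
E
cd pics; python3 -c "
import cv2,numpy as np
a=[cv2.imread(f'{x}_{n}.png') for x in('block','stand') for n in('top','scene')]
H=max(i.shape[0] for i in a)
a=[cv2.copyMakeBorder(i,0,H-i.shape[0],0,4,0) for i in a]
i=np.vstack([np.hstack(a[:2]),cv2.copyMakeBorder(np.hstack(a[2:]),0,0,0,a[0].shape[1]*2-a[2].shape[1]*2,0)])
print(i.shape);cv2.imwrite('bs.png',cv2.resize(i,None,fx=.6,fy=.6) if i.shape[1]>800 else i)
b=np.vstack([cv2.imread(f'car_{n}.png') for n in('top','scene')]);print(b.shape);cv2.imwrite('car.png',b[:,:800])"
```

```text
scene 1 green rect c [ 0.4957 -0.0829] mom [ 0.4999 -0.0827] size [0.0548 0.1243] yaw 12.85
scene 2 green rect c [ 0.4945 -0.2233] mom [ 0.4946 -0.2233] size [0.0541 0.1234] yaw 15.61
scene 3 green rect c [ 0.4706 -0.3495] mom [ 0.4707 -0.3495] size [0.053  0.1234] yaw 5.04
top 1 green rect c [ 0.4965 -0.0829] mom [ 0.4963 -0.0829] size [0.0587 0.1271] yaw 12.8
top 2 green rect c [ 0.4946 -0.2238] mom [ 0.4942 -0.2239] size [0.0584 0.1278] yaw 15.56
top 3 green rect c [ 0.4714 -0.3499] mom [ 0.4709 -0.3498] size [0.0581 0.127 ] yaw 5.11
scene block (array([ 0.6741, -0.1005]), array([ 0.6742, -0.1004]), array([0.0633, 0.1296]), 83.4)
scene stand (array([ 0.639 , -0.2734]), array([ 0.639 , -0.2735]), array([0.0618, 0.062 ]), -87.44)
top block (array([ 0.6737, -0.1004]), array([ 0.6742, -0.1004]), array([0.0673, 0.131 ]), 83.54)
top stand (array([ 0.6398, -0.274 ]), array([ 0.6399, -0.274 ]), array([0.0626, 0.0627]), -87.73)
(920, 1008, 3)
(640, 620, 3)
```

View pics/bs.png

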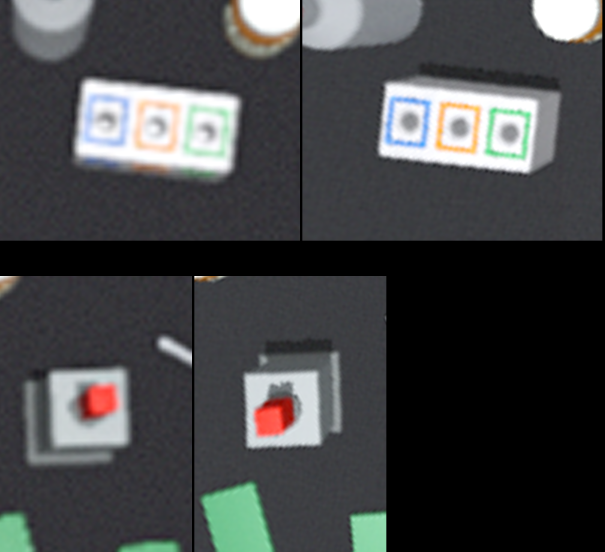

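View pics/car.png

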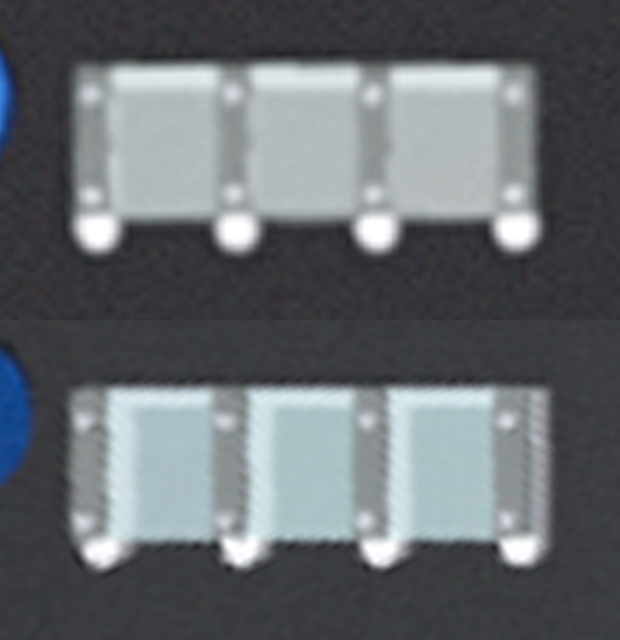

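```bash
python3 - <<'E'
from h import *
pics={n:cv2.imread(f"pics/{n}0.png") for n in("scene","top")}
def edge(prof,c):
    # half-level crossing, first from start
    lo=np.median(prof[:8]); hi=np.median(prof[14:40]) if False else prof[10:40].max()
    t=(lo+hi)/2; i=np.argmax(prof>t); f=(t-prof[i-1])/(prof[i]-prof[i-1]); return c(i-1+f)
s=0.0005
for n,p in pics.items():
    for z in (0,0.018):
        x1,y1=0.72,0.36
        o=ortho(n,p,z,0.56,x1,0.05,y1,s).mean(2)
        # left edge rows x .62...68
        L=[]
        for xc in (.675,.66,.645,.63):
            r=int((x1-xc)/s); pr=o[r-8:r+8,40:110].mean(0); L.append(edge(pr,lambda i:y1-(40+i)*s))
        Rr=[]
        for xc in (.675,.66,.645,.63):
            r=int((x1-xc)/s); pr=o[r-8:r+8,::-1][:,620-590:620-500].mean(0); Rr.append(edge(pr,lambda i:y1-(619-30-i)*s))
        B=[]
        for yc in (.3,.26,.22,.18,.14,.12):
            c=int((y1-yc)/s); pr=o[30:90,c-8:c+8].mean(1); B.append(edge(pr,lambda i:x1-(30+i)*s))
        print(n,z,"L",np.round(L,4),"R",np.round(Rr,4),"far",np.round(B,4))
        # noses
        big=(o>235).astype(np.uint8); k,lab,st,ce=cv2.connectedComponentsWithStats(big)
        for i in range(1,k):
            if st[i,4]>300: print("   blob",st[i,4],np.round([x1-ce[i][1]*s,y1-ce[i][0]*s],4),"near x",round(x1-(st[i,1]+st[i,3])*s,4))
    # bores
    f,cx,cy,T=K(n); print(n,"cam",T[:3,3].round(3))
    x1,y1=.78,.03
    o=ortho(n,p,0.07,.58,x1,-.22,y1,s); hsv=cv2.cvtColor(o,cv2.COLOR_BGR2HSV).astype(int)
    for nm,a,b in(("blue",100,125),("orange",8,22),("green",50,80)):
        m=(hsv[...,0]>=a)&(hsv[...,0]<=b)&(hsv[...,1]>60)&(hsv[...,2]>150)
        k,lab,st,ce=cv2.connectedComponentsWithStats(cv2.morphologyEx(m.astype(np.uint8),cv2.MORPH_CLOSE,np.ones((5,5))))
        i=1+np.argmax(st[1:,4]); print("  ",nm,rectfit(lab==i,x1,y1,close=5)[:3])
E
```

```text
scene 0 L [0.3359 0.3363 0.3353 0.3354] R [0.0659 0.0726 0.0693 0.0679] far [0.6864 0.6863 0.6863 0.6861 0.6863 0.6865]
   blob 496 [0.602  0.1804] near x 0.5955
   blob 533 [0.6024 0.2512] near x 0.595
   blob 430 [0.6016 0.3225] near x 0.5955
   blob 490 [0.6022 0.1102] near x 0.596
scene 0.018 L [0.325  0.3247 0.3255 0.3248] R [0.0838 0.084  0.0836 0.0837] far [0.6871 0.6871 0.6871 0.687  0.6872 0.6872]
   blob 482 [0.6054 0.1695] near x 0.599
   blob 512 [0.6058 0.239 ] near x 0.5985
   blob 416 [0.605 0.309] near x 0.599
   blob 466 [0.6054 0.1005] near x 0.5995
scene cam [ 0.793 -0.444  1.021]
   blue (array([ 0.6786, -0.0575]), array([ 0.6785, -0.0576]), array([0.0352, 0.0408]))
   orange (array([ 0.6738, -0.0995]), array([ 0.6737, -0.0996]), array([0.0348, 0.0408]))
   green (array([ 0.669 , -0.1412]), array([ 0.669 , -0.1412]), array([0.0342, 0.04  ]))
top 0 L [0.3257 0.3267 0.327  0.3261] R [0.0655 0.0732 0.0726 0.0753] far [0.6903 0.6906 0.6912 0.6905 0.6905 0.6905]
   blob 662 [0.6073 0.1033] near x 0.6
   blob 640 [0.6068 0.3149] near x 0.599
   blob 621 [0.607  0.2444] near x 0.6
   blob 652 [0.6069 0.1738] near x 0.5995
top 0.018 L [0.3231 0.3238 0.3236 0.3234] R [0.0711 0.0655 0.0704 0.0746] far [0.6881 0.6883 0.6887 0.6882 0.6884 0.6882]
   blob 642 [0.6054 0.1022] near x 0.5985
   blob 630 [0.605  0.3114] near x 0.5975
   blob 605 [0.6051 0.2417] near x 0.5985
   blob 636 [0.6051 0.172 ] near x 0.598
top cam [0.451 0.019 1.519]
   blue (array([ 0.6629, -0.0683]), array([ 0.6637, -0.0678]), array([0.0081, 0.0162]))
   orange (array([ 0.7527, -0.1904]), array([ 0.7539, -0.1914]), array([0.0172, 0.0483]))
   green (array([ 0.6857, -0.1568]), array([ 0.6858, -0.1566]), array([0.0028, 0.0049]))
```

```bash
cat >> h.py <<'E'
def overlay(n,p,lines,box,sc,fn):
    u0,u1,v0,v1=box; q=cv2.resize(p[v0:v1,u0:u1],None,fx=sc,fy=sc,interpolation=cv2.INTER_CUBIC)
    for P,col in lines:
        uv=(proj(n,np.array(P,float))-[u0,v0]+0.5)*sc-0.5
        cv2.polylines(q,[(uv*16).round().astype(np.int32)],False,col,1,cv2.LINE_AA,4)
    cv2.imwrite(fn,q)
def box(cx,cy,yaw,x0,x1,y0,y1,z):
    c,s=np.cos(yaw),np.sin(yaw); return [(cx+c*x-s*y,cy+s*x+c*y,z) for x,y in((x0,y0),(x1,y0),(x1,y1),(x0,y1),(x0,y0))]
E
python3 - <<'E'
from h import *
pics={n:cv2.imread(f"pics/{n}0.png") for n in("scene","top")}
cx,cy=.643,.209
L=[(box(cx,cy,0,-.035,.044,-.1135,.1135,.018),(0,0,255))]
for w in(-105,-35,35,105):
    L.append((box(cx,cy,0,-.0355,.044,w*.001-.0085,w*.001+.0085,.018),(0,0,255)))
    t=np.linspace(0,6.283,40)
    for z,c in((.018,(0,0,255)),(0,(255,0,0))):
        L.append(([(cx-.0355+.0085*np.cos(a),cy+w*.001+.0085*np.sin(a),z) for a in t],c))
L.append((box(cx,cy,0,-.0355,.044,-.1135,.1135,0),(255,0,0)))
for n,b in(("top",(228,308,135,172)),("scene",(340,402,155,225))):
    overlay(n,pics[n],L,b,9 if n=='top' else 8,f"pics/ov_{n}.png")
E
```

```text
(no output)
```

View pics/ov_top.png

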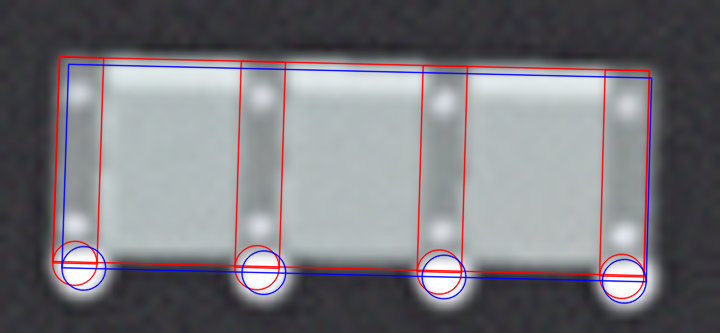

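View pics/ov_scene.png

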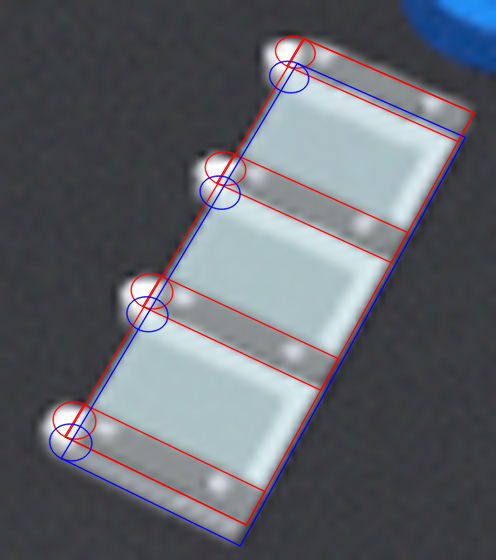

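```bash
python3 -c "
from h import *
plan([.452,-.093,.15],102.8)"
```

```text
t0.10 tcp [0.1679 0.5494 0.2137] y-ang 72.99 F [-0.1 -0.2 -0.1] w 0.0919 j [ 1.06  0.16  1.6  -0.    1.39 -0.21]
shift units [  2.15 -17.7   15.32]
roll units (x down: yaw ccw = -roll) -4.97
```

```bash
python3 -m inch '[[0.5,[1.0,-17.7,15.3],-5],[0.5,[1.0,-17.7,15.3],-5],[0.5,[1.0,-17.7,15.3],-5],[0.5,[1.0,-17.7,15.3],-5],[0.5,[1.0,-17.7,15.3],-5],[0.5,[1.0,-17.7,15.3],-5],[0.5,[1.0,-17.7,15.3],-5],[0.5,[1.0,-17.7,15.3],-5]]'
python3 -c "
from h import *
plan([.452,-.093,.15],102.8)"
```

```text
time: 0.77
ee_pos: [0.2985, 0.2538, 0.2006]
tool_rot: [-0.179, 1.563, 0.179]
force: [1.1, -0.5, -0.1]
width: 0.046
t0.77 tcp [0.2985 0.2538 0.2006] y-ang 103.05 F [ 1.1 -0.5 -0.1] w 0.046 j [ 0.39 -0.34  2.09 -0.    1.39 -1.4 ]
shift units [  1.69 -12.42   2.38]
roll units (x down: yaw ccw = -roll) 0.04
```

```bash
python3 -m inch '[[0.5,[1.0,-12.4,2.4],0],[0.5,[1.0,-12.4,2.4],0],[0.5,[1.0,-12.4,2.4],0],[0.5,[1.0,-12.4,2.4],0],[0.5,[1.0,-12.4,2.4],0],[0.5,[1.0,-12.4,2.4],0],[0.5,[1.0,-12.4,2.4],0],[0.5,[1.0,-12.4,2.4],0]]'
python3 -c "
from h import *
plan([.452,-.093,.08],102.8)"
```

```text
time: 1.43
ee_pos: [0.4335, -0.0502, 0.1743]
tool_rot: [-0.177, 1.563, 0.178]
force: [-0.2, 0.0, 0.3]
width: 0.0462
t1.43 tcp [ 0.4335 -0.0502  0.1743] y-ang 102.95 F [-0.2  0.   0.3] w 0.0462 j [-0.39 -0.18  2.01  0.    1.31 -2.19]
shift units [ 3.14 -1.53  0.28]
roll units (x down: yaw ccw = -roll) 0.02
```

```bash
python3 -m inch '[[0.5,[1.0,-1.55,0.28],0],[0.5,[2.2,-1.55,0.28],0],[0.5,[3.1,-1.55,0.28],0],[0.5,[3.1,-1.55,0.28],0],[0.5,[3.1,-1.55,0.28],0]]'
python3 - <<'E'
from h import *
plan([.452,-.093,.015],102.8)
pics={n:ctrl.read_camera(n)[0] for n in("scene","top")}
cv2.imwrite("pics/s1.png",cv2.resize(pics["scene"][180:340,170:330],None,fx=4,fy=4,interpolation=cv2.INTER_CUBIC)[:600])
plates(pics)
E
```

```text
time: 1.85
ee_pos: [0.4504, -0.0907, 0.0804]
tool_rot: [-0.176, 1.568, 0.18]
force: [1.2, -0.5, 0.6]
width: 0.0458
t1.85 tcp [ 0.4504 -0.0907  0.0804] y-ang 102.98 F [ 1.2 -0.5  0.6] w 0.0458 j [-0.46  0.02  2.03  0.    1.1  -2.26]
shift units [ 2.18 -0.09  0.04]
roll units (x down: yaw ccw = -roll) 0.03
scene 1 green rect c [ 0.4955 -0.0827] mom [ 0.4999 -0.0826] size [0.0537 0.1232] yaw 13.08
scene 2 green rect c [ 0.4942 -0.2232] mom [ 0.4943 -0.2232] size [0.054  0.1234] yaw 15.54
scene 3 green rect c [ 0.4706 -0.3494] mom [ 0.4707 -0.3494] size [0.0529 0.1226] yaw 4.99
top 1 green rect c [ 0.5362 -0.0736] mom [ 0.5392 -0.0702] size [0.0449 0.0571] yaw -77.47
top 2 green rect c [ 0.4945 -0.224 ] mom [ 0.5072 -0.2254] size [0.0577 0.1278] yaw 16.06
top 3 green rect c [ 0.4712 -0.3499] mom [ 0.4709 -0.3498] size [0.0578 0.1266] yaw 5.0
```

View pics/s1.png

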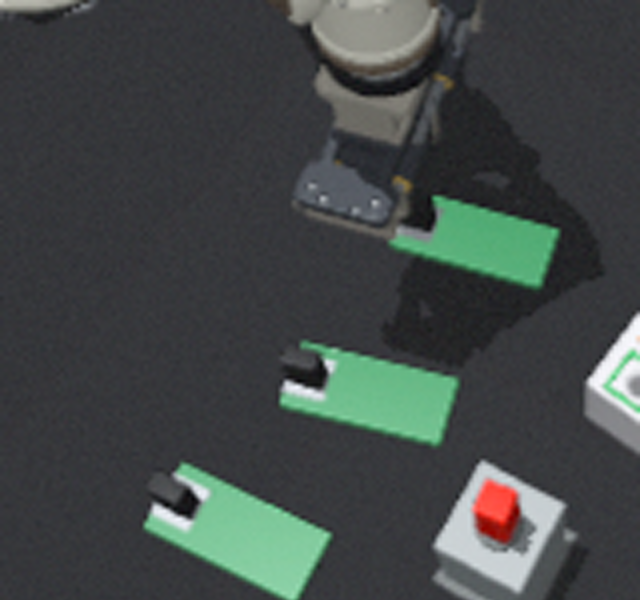

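The gripper hovers over plate 1's grip, with the other plates unmoved. Next I lower and grip.

```bash
python3 -m inch '[[0.5,[1.1,-0.08,0.04],0],[0.5,[2.0,-0.08,0.04],0],[0.5,[2.15,-0.08,0.04],0],[0.5,[2.15,-0.08,0.04],0],[0,[2.15,-0.08,0.04],0],[0,[2.15,-0.08,0.04],0],[0,[2.15,-0.08,0.04],0],[0,[2.15,-0.08,0.04],0]]'
python3 -c "
from h import *
plan([.5,.2,.06],90)"
```

```text
time: 2.62
ee_pos: [0.4548, -0.094, 0.0186]
tool_rot: [-0.179, 1.561, 0.177]
force: [-0.1, -1.2, 0.4]
width: 0.0214
t2.62 tcp [ 0.4548 -0.094   0.0186] y-ang 103.01 F [-0.1 -1.2  0.4] w 0.0214 j [-0.46  0.14  2.05 -0.    0.95 -2.26]
shift units [-1.39  9.21  3.68]
roll units (x down: yaw ccw = -roll) 2.17
```

```bash
python3 -m inch '[[0,[0,0,0],0],[0,[0,0,0],0],[0,[0,0,0],0]]'
python3 -c "
from h import *
plan([.5,.2,.06],90)"
```

```text
time: 2.87
ee_pos: [0.4545, -0.0938, 0.0182]
tool_rot: [-0.178, 1.562, 0.178]
force: [-1.0, 0.4, 5.9]
width: 0.0159
t2.87 tcp [ 0.4545 -0.0938  0.0182] y-ang 103.0 F [-1.   0.4  5.9] w 0.0159 j [-0.46  0.14  2.05  0.    0.95 -2.26]
shift units [-1.4   9.2   3.68]
roll units (x down: yaw ccw = -roll) 2.17
```

```bash
python3 -m inch '[[0,[-0.7,0,0],0],[0,[-0.9,0.5,0.2],0],[0,[-1,10.8,5],2.17],[0,[-1,10.8,5],2.17],[0,[-1,10.8,5],2.17],[0,[-1,10.8,5],2.17],[0,[-1,10.8,5],2.17],[0,[-1,10.8,5],2.17]]'
python3 -c "
from h import *
plan([.46,.2785,.04],90)"
```

```text
time: 3.53
ee_pos: [0.5055, 0.1569, 0.0461]
tool_rot: [0.0, 1.571, -0.001]
force: [1.7, -0.7, -1.5]
width: 0.016
t3.53 tcp [0.5055 0.1569 0.0461] y-ang 89.97 F [ 1.7 -0.7 -1.5] w 0.016 j [ 0.07  0.24  1.86 -0.    1.04 -1.5 ]
shift units [ 0.2   4.05 -1.52]
roll units (x down: yaw ccw = -roll) -0.01
```

```bash
python3 -m inch '[[0,[0,0.6,-1.3],0],[0,[0,2,-1.5],0],[0,[0,3.3,-1.5],0],[0,[0.1,4.05,-1.5],0],[0,[0.1,4.05,-1.5],0],[0,[0.1,4.05,-1.5],0],[0,[0.1,4.05,-1.5],0]]'
python3 - <<'E'
from h import *
plan([.46,.2785,.02],90)
pics={n:ctrl.read_camera(n)[0] for n in("scene","top")}
a=cv2.resize(pics["scene"][150:260,260:420],None,fx=5,fy=5,interpolation=cv2.INTER_CUBIC)
cv2.imwrite("pics/s2.png",a)
cv2.imwrite("pics/t2.png",cv2.resize(pics["top"][130:250,190:310],None,fx=5,fy=5,interpolation=cv2.INTER_CUBIC))
E
```

```text
time: 4.12
ee_pos: [0.4605, 0.2758, 0.043]
tool_rot: [-0.0, 1.572, -0.001]
force: [-0.3, 0.4, -0.8]
width: 0.0156
t4.12 tcp [0.4605 0.2758 0.043 ] y-ang 89.98 F [-0.3  0.4 -0.8] w 0.0156 j [ 0.31  0.27  1.84 -0.    1.04 -1.26]
shift units [ 0.77  0.09 -0.02]
roll units (x down: yaw ccw = -roll) -0.0
```

View pics/s2.png

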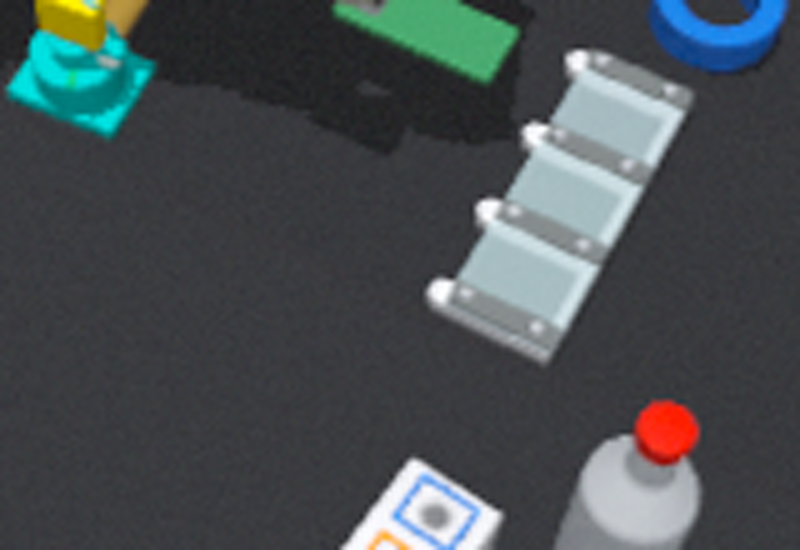

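View pics/t2.png

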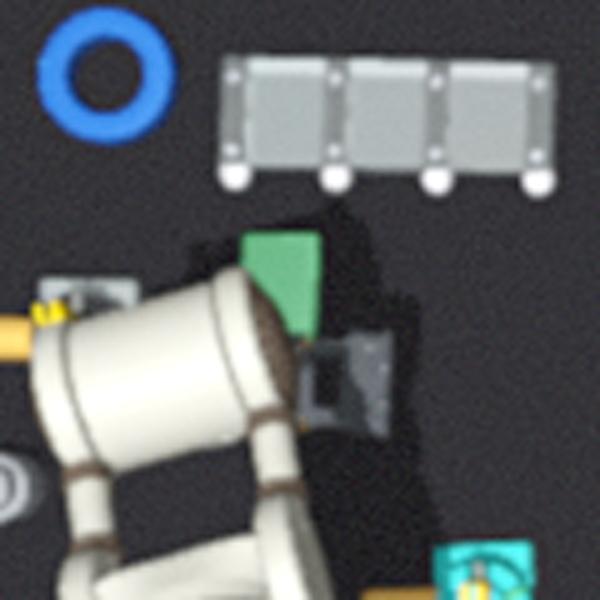

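```bash
python3 -m inch '[[0,[0.7,0.05,0],0],[0,[0.8,0.05,0],0],[0,[0.8,0.05,0],0],[0,[0.8,0.05,0],0]]'
cat > pl.py <<'E'
from h import *
def run():
    plan([.46,.2785,.0184],90)
    for n in("top","scene"):
        p=ctrl.read_camera(n)[0]; s=.0005; x1,y1=.72,.36
        cv2.imwrite(f"pics/last_{n}.png",p)
        o=ortho(n,p,.008,.4,x1,.05,y1,s); hsv=cv2.cvtColor(o,cv2.COLOR_BGR2HSV).astype(int)
        m=((hsv[...,0]>50)&(hsv[...,0]<85)&(hsv[...,1]>80)&(hsv[...,2]>60))
        for xc in (.575,.565,.555,.545):
            r=int((x1-xc)/s); c=np.where(m[r])[0]
            if len(c): print(n,xc,"plate y",round(y1-c[0]*s,4),round(y1-c[-1]*s,4),"mid",round(y1-(c[0]+c[-1])/2*s,4))
        rr=np.where(m.sum(1)>60)[0]
        if len(rr): print(n,"front x",round(x1-rr[0]*s,4))
        g=o.mean(2); b=(g>225).astype(np.uint8); k,lab,st,ce=cv2.connectedComponentsWithStats(b)
        print(n,"noses",[tuple(np.round([x1-ce[i][1]*s,y1-ce[i][0]*s],4)) for i in range(1,k) if st[i,4]>250])
run()
E
python3 pl.py
```

```text
time: 4.55
ee_pos: [0.4608, 0.2771, 0.0193]
tool_rot: [0.001, 1.572, -0.002]
force: [0.0, 0.2, -1.3]
width: 0.0157
t4.55 tcp [0.4608 0.2771 0.0193] y-ang 89.91 F [ 0.   0.2 -1.3] w 0.0157 j [ 0.32  0.31  1.84 -0.    0.99 -1.25]
shift units [ 0.03  0.05 -0.03]
roll units (x down: yaw ccw = -roll) -0.02
top 0.565 plate y 0.3055 0.251 mid 0.2782
top 0.555 plate y 0.3065 0.2485 mid 0.2775
top 0.545 plate y 0.3065 0.2495 mid 0.278
top front x 0.567
top noses [(np.float64(0.6826), np.float64(0.2113)), (np.float64(0.683), np.float64(0.2777)), (np.float64(0.6828), np.float64(0.1376)), (np.float64(0.6061), np.float64(0.3133)), (np.float64(0.6062), np.float64(0.2432)), (np.float64(0.6061), np.float64(0.173)), (np.float64(0.6065), np.float64(0.1027)), (np.float64(0.4828), np.float64(0.2999)), (np.float64(0.4643), np.float64(0.3362)), (np.float64(0.4179), np.float64(0.2808))]
scene 0.565 plate y 0.29 0.264 mid 0.277
scene 0.555 plate y 0.307 0.2505 mid 0.2788
scene 0.545 plate y 0.3065 0.2495 mid 0.278
scene front x 0.5645
scene noses [(np.float64(0.6039), np.float64(0.1751)), (np.float64(0.6041), np.float64(0.2457)), (np.float64(0.6032), np.float64(0.3163)), (np.float64(0.6037), np.float64(0.1058))]
```

```bash
python3 -m inch '[[0,[0,0,0.6],0],[0,[0,0,1.1],0],[0,[0,0,1.6],0],[0,[0,0,2.1],0],[0,[0,0,2.1],0]]'
python3 -c "
from h import *
plan([.576,.2768,.0184],90)"
```

```text
time: 5.07
ee_pos: [0.5268, 0.2776, 0.0203]
tool_rot: [0.002, 1.567, -0.001]
force: [0.0, -0.2, -1.0]
width: 0.0157
t5.07 tcp [0.5268 0.2776 0.0203] y-ang 89.9 F [ 0.  -0.2 -1. ] w 0.0157 j [ 0.28  0.43  1.68 -0.    1.03 -1.29]
shift units [ 0.07 -0.02  1.64]
roll units (x down: yaw ccw = -roll) -0.02
```

Well inside, no contact force. Continue to the stop.

```bash
python3 -m inch '[[0,[0.04,0,0.4],0],[0,[0.06,0,0.8],0],[0,[0.06,0,1.2],0],[0,[0.06,0,1.5],0],[0,[0.06,0,1.6],0],[0,[0.06,0,1.6],0]]'
python3 -c "
from h import *
plan([.576,.2768,.0184],90)"
```

```text
time: 5.57
ee_pos: [0.5724, 0.2778, 0.0181]
tool_rot: [0.001, 1.57, -0.0]
force: [0.8, -0.0, 1.2]
width: 0.0163
t5.57 tcp [0.5724 0.2778 0.0181] y-ang 89.96 F [ 0.8 -0.   1.2] w 0.0163 j [ 0.26  0.52  1.55 -0.    1.07 -1.31]
shift units [-0.01 -0.03  0.12]
roll units (x down: yaw ccw = -roll) -0.01
```

```bash
python3 -m inch '[[0,[0,0,0.1],0],[0,[0,0,0.2],0],[0,[0,0,0.3],0],[0,[0,0,0.3],0],[0,[0,0,0.3],0]]'
python3 -c "
from h import *
plan([.576,.2768,.0184],90)"
```

```text
time: 5.98
ee_pos: [0.5755, 0.2781, 0.0179]
tool_rot: [-0.002, 1.582, -0.001]
force: [-16.9, -1.3, 16.6]
width: 0.0159
t5.98 tcp [0.5755 0.2781 0.0179] y-ang 90.02 F [-16.9  -1.3  16.6] w 0.0159 j [ 0.26  0.54  1.53  0.    1.09 -1.31]
shift units [-0.02 -0.04  0.02]
roll units (x down: yaw ccw = -roll) 0.0
```

```bash
python3 -m inch '[[0.42,[0,0,0],0],[0.42,[0,0,0],0],[0.42,[0,0,0],0],[0.42,[0,0,0],0],[0.42,[-1,0,0],0],[0.42,[-2.4,0,0],0],[0.42,[-2.4,0,-1],0],[0.42,[-2.4,0,-1],0]]'
python3 - <<'E'
from h import *
pics={n:ctrl.read_camera(n)[0] for n in("scene","top")}
plates(pics,(0.3,0.6,-0.5,0.05))
plan([.451,-.236,.1],105.6)
cv2.imwrite("pics/s3.png",cv2.resize(pics["scene"][120:240,300:460],None,fx=4,fy=4,interpolation=cv2.INTER_CUBIC))
E
```

```text
time: 6.65
ee_pos: [0.5489, 0.2786, 0.0915]
tool_rot: [0.0, 1.57, 0.001]
force: [-1.1, 0.6, -0.9]
width: 0.039
scene 1 green rect c [ 0.4944 -0.2233] mom [ 0.4945 -0.2233] size [0.0541 0.1237] yaw 15.75
scene 2 green rect c [ 0.4706 -0.3495] mom [ 0.4705 -0.3495] size [0.053  0.1233] yaw 4.97
top 1 green rect c [ 0.4945 -0.2238] mom [ 0.4941 -0.2239] size [0.0578 0.1274] yaw 15.85
top 2 green rect c [ 0.4713 -0.3499] mom [ 0.471  -0.3498] size [0.0576 0.1266] yaw 5.08
t6.75 tcp [0.5505 0.2779 0.0895] y-ang 90.0 F [ 0.6 -0.1 -0.4] w 0.0382 j [ 0.27  0.38  1.58 -0.    1.17 -1.3 ]
shift units [ -0.35 -17.13  -3.31]
roll units (x down: yaw ccw = -roll) -2.6
```

View pics/s3.png

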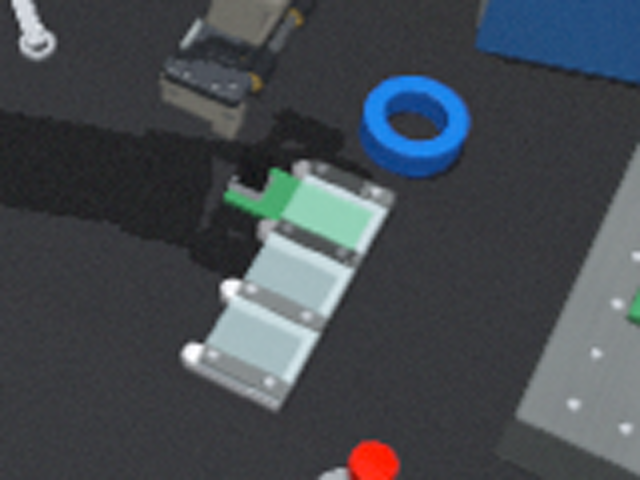

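Plate 1 sits fully in the left bay. Now to plate 2, at height.

```bash
R='x'; python3 -m inch '[[0.42,[-0.5,-17.1,-3.3],-2.6],[0.42,[-0.5,-17.1,-3.3],-2.6],[0.42,[-0.5,-17.1,-3.3],-2.6],[0.42,[-0.5,-17.1,-3.3],-2.6],[0.42,[-0.5,-17.1,-3.3],-2.6],[0.42,[-0.5,-17.1,-3.3],-2.6],[0.42,[-0.5,-17.1,-3.3],-2.6],[0.42,[-0.5,-17.1,-3.3],-2.6]]'
python3 -c "
from h import *
plan([.451,-.236,.07],105.6)"
```

```text
time: 7.42
ee_pos: [0.4882, -0.0483, 0.0988]
tool_rot: [-0.213, 1.56, 0.213]
force: [1.6, -0.8, -0.3]
width: 0.0386
t7.42 tcp [ 0.4882 -0.0483  0.0988] y-ang 105.56 F [ 1.6 -0.8 -0.3] w 0.0386 j [-0.35  0.06  1.94 -0.    1.14 -2.19]
shift units [ 0.96 -5.69 -2.87]
roll units (x down: yaw ccw = -roll) -0.01
```

```bash
python3 -m inch '[[0.42,[0.9,-5.7,-2.87],0],[0.42,[0.9,-5.7,-2.87],0],[0.42,[0.9,-5.7,-2.87],0],[0.42,[0.9,-5.7,-2.87],0],[0.42,[0.9,-5.7,-2.87],0],[0.42,[0.9,-5.7,-2.87],0],[0.42,[0.9,-5.7,-2.87],0],[0.42,[0.9,-5.7,-2.87],0]]'
python3 -c "
from h import *
plan([.451,-.236,.018],105.7)"
```

```text
time: 8.08
ee_pos: [0.4514, -0.2335, 0.0716]
tool_rot: [-0.212, 1.561, 0.214]
force: [0.3, 0.5, -0.1]
width: 0.0387
t8.08 tcp [ 0.4514 -0.2335  0.0716] y-ang 105.55 F [ 0.3  0.5 -0.1] w 0.0387 j [-0.72  0.15  1.91  0.    1.08 -2.56]
shift units [ 1.79 -0.08 -0.03]
roll units (x down: yaw ccw = -roll) -0.03
```

```bash
python3 -m inch '[[0.42,[1.2,-0.06,-0.03],-0.03],[0.42,[1.8,-0.06,-0.03],-0.03],[0.42,[1.8,-0.06,-0.03],-0.03],[0,[1.8,-0.06,-0.03],-0.03],[0,[1.8,-0.06,-0.03],-0.03],[0,[1.8,-0.06,-0.03],-0.03],[0,[1.8,-0.06,-0.03],-0.03],[0,[1.8,-0.06,-0.03],-0.03]]'
python3 -m inch '[[0,[0,0,0],0],[0,[0,0,0],0]]'
python3 -c "
from h import *
plan([.46,.2075,.045],90)"
```

```text
time: 8.75
ee_pos: [0.452, -0.2363, 0.0196]
tool_rot: [-0.217, 1.558, 0.215]
force: [1.4, 2.0, 5.8]
width: 0.0161
time: 8.92
ee_pos: [0.4521, -0.2363, 0.0197]
tool_rot: [-0.217, 1.558, 0.214]
force: [-0.1, 2.3, 6.7]
width: 0.016
t8.92 tcp [ 0.4521 -0.2363  0.0197] y-ang 105.75 F [-0.1  2.3  6.7] w 0.016 j [-0.72  0.24  1.93  0.    0.97 -2.57]
shift units [-0.86 14.17  4.27]
roll units (x down: yaw ccw = -roll) 2.63
```

```bash
python3 -m inch '[[0,[-0.8,0,0],0],[0,[-0.9,14.2,4.25],2.63],[0,[-0.9,14.2,4.25],2.63],[0,[-0.9,14.2,4.25],2.63],[0,[-0.9,14.2,4.25],2.63],[0,[-0.9,14.2,4.25],2.63],[0,[-0.9,14.2,4.25],2.63],[0,[-0.9,14.2,4.25],2.63]]'
python3 -c "
from h import *
plan([.46,.2072,.045],90)"
```

```text
time: 9.58
ee_pos: [0.455, 0.0527, 0.0442]
tool_rot: [0.001, 1.57, -0.001]
force: [2.3, -0.1, -2.2]
width: 0.0157
t9.58 tcp [0.455  0.0527 0.0442] y-ang 89.95 F [ 2.3 -0.1 -2.2] w 0.0157 j [-0.15  0.07  2.06 -0.    1.01 -1.72]
shift units [-0.03  5.15  0.16]
roll units (x down: yaw ccw = -roll) -0.01
```

```bash
python3 -m inch '[[0,[0,1.4,0.1],0],[0,[0,2.8,0.1],0],[0,[0,4.2,0.1],0],[0,[0.3,5.1,0.1],0],[0,[0.75,5.1,0.1],0],[0,[0.75,5.1,0.1],0],[0,[0.75,5.1,0.1],0],[0,[0.75,5.1,0.1],0]]'
python3 pl.py
```

```text
time: 10.25
ee_pos: [0.4586, 0.2031, 0.0218]
tool_rot: [0.001, 1.571, -0.001]
force: [0.8, 0.5, -1.0]
width: 0.0157
t10.25 tcp [0.4586 0.2031 0.0218] y-ang 89.92 F [ 0.8  0.5 -1. ] w 0.0157 j [ 0.18  0.22  1.95 -0.    0.98 -1.39]
shift units [0.11 2.51 0.04]
roll units (x down: yaw ccw = -roll) -0.01
top 0.575 plate y 0.3065 0.2515 mid 0.279
top 0.565 plate y 0.3065 0.177 mid 0.2417
top 0.555 plate y 0.3035 0.1745 mid 0.239
top 0.545 plate y 0.2325 0.1745 mid 0.2035
top front x 0.6115
top noses [(np.float64(0.6832), np.float64(0.2789)), (np.float64(0.6825), np.float64(0.2114)), (np.float64(0.6828), np.float64(0.1378)), (np.float64(0.6061), np.float64(0.3134)), (np.float64(0.6062), np.float64(0.2431)), (np.float64(0.6061), np.float64(0.1731)), (np.float64(0.6065), np.float64(0.1027)), (np.float64(0.4717), np.float64(0.2003)), (np.float64(0.4568), np.float64(0.2636)), (np.float64(0.4491), np.float64(0.3298)), (np.float64(0.4096), np.float64(0.19))]
scene 0.575 plate y 0.264 0.2505 mid 0.2572
scene 0.565 plate y 0.264 0.251 mid 0.2575
scene 0.555 plate y 0.2625 0.177 mid 0.2197
scene 0.545 plate y 0.2325 0.177 mid 0.2047
scene front x 0.61
scene noses [(np.float64(0.6038), np.float64(0.1752)), (np.float64(0.6041), np.float64(0.2458)), (np.float64(0.6032), np.float64(0.3163)), (np.float64(0.6037), np.float64(0.1058))]
```

```bash
python3 -m inch '[[0,[0.05,0.1,0],0],[0,[0.05,0.1,0],0],[0,[0.05,0.1,0.2],0],[0,[0.05,0.1,0.2],0]]'
python3 -c "
from h import *
plan([.5735,.2072,.0197],90)"
```

```text
time: 10.68
ee_pos: [0.4659, 0.2067, 0.0204]
tool_rot: [0.001, 1.569, -0.001]
force: [-0.1, 0.2, -1.2]
width: 0.0159
t10.68 tcp [0.4659 0.2067 0.0204] y-ang 89.95 F [-0.1  0.2 -1.2] w 0.0159 j [ 0.18  0.24  1.93 -0.    0.97 -1.39]
shift units [0.03 0.02 3.59]
roll units (x down: yaw ccw = -roll) -0.01
```

```bash
python3 -m inch '[[0,[0,0,0.6],0],[0,[0,0,1.1],0],[0,[0,0,1.6],0],[0,[0,0,2.1],0],[0,[0,0,2.6],0],[0,[0,0,3.0],0],[0,[0,0,3.3],0],[0,[0,0,3.4],0]]'
python3 -c "
from h import *
plan([.5735,.2072,.0197],90)"
```

```text
time: 11.35
ee_pos: [0.5682, 0.2065, 0.0201]
tool_rot: [0.001, 1.569, -0.001]
force: [-0.4, -0.3, -2.0]
width: 0.0157
t11.35 tcp [0.5682 0.2065 0.0201] y-ang 89.94 F [-0.4 -0.3 -2. ] w 0.0157 j [ 0.15  0.45  1.65 -0.    1.04 -1.42]
shift units [0.01 0.02 0.18]
roll units (x down: yaw ccw = -roll) -0.01
```

```bash
python3 -m inch '[[0,[0,0,0.1],0],[0,[0,0,0.2],0],[0,[0,0,0.3],0],[0,[0,0,0.35],0],[0,[0,0,0.35],0]]'
python3 -c "
from h import *
plan([.5735,.2072,.0197],90)"
```

```text
time: 11.77
ee_pos: [0.5739, 0.2068, 0.0195]
tool_rot: [-0.001, 1.578, -0.001]
force: [-10.0, -0.8, 6.3]
width: 0.0162
t11.77 tcp [0.5739 0.2068 0.0195] y-ang 90.01 F [-10.   -0.8   6.3] w 0.0162 j [ 0.15  0.47  1.62  0.    1.06 -1.42]
shift units [-0.01  0.01 -0.01]
roll units (x down: yaw ccw = -roll) 0.0
```

```bash
python3 -m inch '[[0,[0,0,0.15],0],[0,[0,0,0.15],0],[0.42,[0,0,0.1],0],[0.42,[0,0,0.1],0],[0.42,[0,0,0.1],0],[0.42,[-1,0,0],0],[0.42,[-2.4,0,0],0],[0.42,[-2.4,0,-1],0]]'
python3 - <<'E'
from h import *
pics={n:ctrl.read_camera(n)[0] for n in("scene","top")}
plates(pics,(0.3,0.6,-0.5,0.05))
plan([.4263,-.354,.09],95)
cv2.imwrite("pics/s4.png",cv2.resize(pics["scene"][120:240,300:460],None,fx=4,fy=4,interpolation=cv2.INTER_CUBIC))
E
```

```text
time: 12.43
ee_pos: [0.5568, 0.2073, 0.1016]
tool_rot: [0.004, 1.551, 0.001]
force: [1.9, 1.8, 2.6]
width: 0.0386
scene 1 green rect c [ 0.4705 -0.3495] mom [ 0.4706 -0.3495] size [0.0529 0.1232] yaw 5.07
top 1 green rect c [ 0.4712 -0.3498] mom [ 0.4709 -0.3498] size [0.0577 0.1267] yaw 5.1
t12.53 tcp [0.5457 0.2073 0.0935] y-ang 90.02 F [ 0.1  0.9 -0.2] w 0.0389 j [ 0.16  0.3   1.68  0.    1.16 -1.42]
shift units [  0.1  -18.71  -3.99]
roll units (x down: yaw ccw = -roll) -0.83
```

View pics/s4.png

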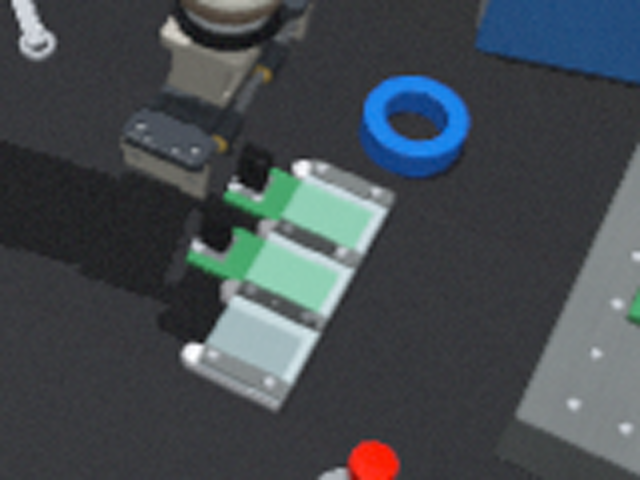

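```bash
python3 -m inch '[[0.42,[-0.5,-18.7,-4],-0.85],[0.42,[-0.5,-18.7,-4],-0.85],[0.42,[-0.5,-18.7,-4],-0.85],[0.42,[-0.5,-18.7,-4],-0.85],[0.42,[-0.5,-18.7,-4],-0.85],[0.42,[-0.5,-18.7,-4],-0.85],[0.42,[-0.5,-18.7,-4],-0.85],[0.42,[-0.5,-18.7,-4],-0.85]]'
python3 -c "
from h import *
plan([.426,-.354,.07],95.07)"
```

```text
time: 13.2
ee_pos: [0.4771, -0.1214, 0.1008]
tool_rot: [-0.07, 1.569, 0.069]
force: [0.9, -0.1, -0.3]
width: 0.0385
t13.20 tcp [ 0.4771 -0.1214  0.1008] y-ang 95.07 F [ 0.9 -0.1 -0.3] w 0.0385 j [-0.5   0.07  1.94 -0.    1.14 -2.15]
shift units [ 1.03 -7.57 -2.38]
roll units (x down: yaw ccw = -roll) -0.0
```

```bash
python3 -m inch '[[0.42,[0.9,-7.6,-2.4],0],[0.42,[0.9,-7.6,-2.4],0],[0.42,[0.9,-7.6,-2.4],0],[0.42,[0.9,-7.6,-2.4],0],[0.42,[0.9,-7.6,-2.4],0],[0.42,[0.9,-7.6,-2.4],0],[0.42,[0.9,-7.6,-2.4],0],[0.42,[0.9,-7.6,-2.4],0]]'
python3 -c "
from h import *
plan([.426,-.354,.018],95.07)
plates({'scene':ctrl.read_camera('scene')[0]},(0.3,0.6,-0.5,0.05))"
```

```text
time: 13.87
ee_pos: [0.4252, -0.3543, 0.0732]
tool_rot: [-0.067, 1.57, 0.067]
force: [-0.6, 0.0, -0.3]
width: 0.0386
t13.87 tcp [ 0.4252 -0.3543  0.0732] y-ang 94.89 F [-0.6  0.  -0.3] w 0.0386 j [-0.91  0.26  1.78  0.    1.11 -2.57]
shift units [1.84 0.01 0.03]
roll units (x down: yaw ccw = -roll) -0.03
scene 1 green rect c [ 0.4704 -0.3495] mom [ 0.4704 -0.3495] size [0.0521 0.1222] yaw 5.08
```

```bash
python3 -m inch '[[0.42,[1.2,0,0.03],-0.03],[0.42,[1.8,0,0.03],-0.03],[0.42,[1.85,0,0.03],-0.03],[0,[1.85,0,0.03],-0.03],[0,[1.85,0,0.03],-0.03],[0,[1.85,0,0.03],-0.03],[0,[1.85,0,0.03],-0.03],[0,[1.85,0,0.03],-0.03]]'
python3 -m inch '[[0,[0,0,0],0],[0,[0,0,0],0]]'
python3 -c "
from h import *
plan([.457,.1368,.045],90)"
```

```text
time: 14.58
ee_pos: [0.4277, -0.3534, 0.02]
tool_rot: [-0.074, 1.567, 0.07]
force: [0.2, 0.5, 5.0]
width: 0.0159
time: 14.75
ee_pos: [0.4277, -0.3534, 0.02]
tool_rot: [-0.074, 1.567, 0.07]
force: [1.5, 0.7, 7.1]
width: 0.0152
t14.75 tcp [ 0.4277 -0.3534  0.02  ] y-ang 95.25 F [1.5 0.7 7.1] w 0.0152 j [-0.91  0.34  1.8   0.    1.   -2.57]
shift units [-0.87 16.18  2.47]
roll units (x down: yaw ccw = -roll) 0.87
```

```bash
python3 -m inch '[[0,[-0.9,0,0],0],[0,[-0.9,16.15,2.5],0.87],[0,[-0.9,16.15,2.5],0.87],[0,[-0.9,16.15,2.5],0.87],[0,[-0.9,16.15,2.5],0.87],[0,[-0.9,16.15,2.5],0.87],[0,[-0.9,16.15,2.5],0.87],[0,[-0.9,16.15,2.5],0.87]]'
python3 -c "
from h import *
plan([.457,.1368,.045],90)"
```

```text
time: 15.42
ee_pos: [0.4441, -0.0594, 0.0453]
tool_rot: [-0.0, 1.571, -0.0]
force: [1.5, 0.6, -1.2]
width: 0.0158
t15.42 tcp [ 0.4441 -0.0594  0.0453] y-ang 90.0 F [ 1.5  0.6 -1.2] w 0.0158 j [-0.4   0.04  2.09 -0.    1.01 -1.97]
shift units [0.01 6.54 0.43]
roll units (x down: yaw ccw = -roll) 0.0
```

```bash
python3 -m inch '[[0,[0,1.4,0.4],0],[0,[0,2.8,0.4],0],[0,[0,4.2,0.4],0],[0,[0,5.6,0.4],0],[0,[0.4,6.5,0.4],0],[0,[0.8,6.5,0.4],0],[0,[0.8,6.5,0.4],0],[0,[0.8,6.5,0.4],0]]'
python3 pl.py; python3 -c "
from h import *
plan([.574,.1368,.0198],90)"
```

```text
time: 16.08
ee_pos: [0.4558, 0.1338, 0.0209]
tool_rot: [-0.002, 1.572, 0.001]
force: [-0.6, -0.6, -1.6]
width: 0.016
t16.08 tcp [0.4558 0.1338 0.0209] y-ang 90.1 F [-0.6 -0.6 -1.6] w 0.016 j [ 0.03  0.16  2.02 -0.    0.96 -1.54]
shift units [0.08 4.82 0.15]
roll units (x down: yaw ccw = -roll) 0.02
top 0.575 plate y 0.307 0.1795 mid 0.2432
top 0.565 plate y 0.3065 0.178 mid 0.2422
top 0.555 plate y 0.303 0.105 mid 0.204
top 0.545 plate y 0.1635 0.1055 mid 0.1345
top front x 0.6115
top noses [(np.float64(0.6826), np.float64(0.2089)), (np.float64(0.6827), np.float64(0.1378)), (np.float64(0.6831), np.float64(0.279)), (np.float64(0.6061), np.float64(0.3134)), (np.float64(0.6062), np.float64(0.2433)), (np.float64(0.6061), np.float64(0.1729)), (np.float64(0.6065), np.float64(0.1027)), (np.float64(0.5737), np.float64(0.1966)), (np.float64(0.4595), np.float64(0.1072)), (np.float64(0.4558), np.float64(0.2385)), (np.float64(0.4539), np.float64(0.1722))]
scene 0.575 plate y 0.264 0.18 mid 0.222
scene 0.565 plate y 0.264 0.18 mid 0.222
scene 0.555 plate y 0.2615 0.107 mid 0.1842
scene 0.545 plate y 0.162 0.107 mid 0.1345
scene front x 0.611
scene noses [(np.float64(0.6038), np.float64(0.1754)), (np.float64(0.6041), np.float64(0.2458)), (np.float64(0.6032), np.float64(0.3164)), (np.float64(0.6037), np.float64(0.1058))]
t16.18 tcp [0.4565 0.133  0.0214] y-ang 89.99 F [ 0.1 -0.4 -1.8] w 0.0154 j [ 0.03  0.16  2.02 -0.    0.96 -1.54]
shift units [0.05 0.13 3.92]
roll units (x down: yaw ccw = -roll) -0.0
```

```bash
python3 -m inch '[[0,[0.03,0.12,0],0],[0,[0.03,0.12,0],0],[0,[0.03,0.12,0.2],0],[0,[0.03,0.12,0.3],0]]'
python3 -c "
from h import *
plan([.574,.1370,.0198],90)"
```

```text
time: 16.52
ee_pos: [0.4664, 0.137, 0.0206]
tool_rot: [-0.0, 1.57, -0.0]
force: [0.1, -0.6, -0.6]
width: 0.0156
t16.52 tcp [0.4664 0.137  0.0206] y-ang 90.0 F [ 0.1 -0.6 -0.6] w 0.0156 j [ 0.04  0.19  1.99 -0.    0.96 -1.53]
shift units [0.03 0.   3.59]
roll units (x down: yaw ccw = -roll) -0.0
```

```bash
python3 -m inch '[[0,[0,0,0.6],0],[0,[0,0,1.1],0],[0,[0,0,1.6],0],[0,[0,0,2.1],0],[0,[0,0,2.6],0],[0,[0,0,3.0],0],[0,[0,0,3.3],0],[0,[0,0,3.45],0]]'
python3 -m inch '[[0,[0,0,0.15],0],[0,[0,0,0.25],0],[0,[0,0,0.35],0],[0,[0,0,0.4],0],[0,[0,0,0.4],0]]'
python3 -c "
from h import *
plan([.574,.1370,.0198],90)"
```

```text
time: 17.18
ee_pos: [0.5707, 0.137, 0.0204]
tool_rot: [-0.0, 1.57, -0.0]
force: [0.3, 0.7, -1.9]
width: 0.0158
time: 17.6
ee_pos: [0.575, 0.1372, 0.0195]
tool_rot: [-0.002, 1.585, 0.0]
force: [-17.4, -3.3, 13.2]
width: 0.0158
t17.60 tcp [0.575  0.1372 0.0195] y-ang 90.08 F [-17.4  -3.3  13.2] w 0.0158 j [ 0.03  0.43  1.67 -0.    1.05 -1.54]
shift units [-0.01 -0.01 -0.04]
roll units (x down: yaw ccw = -roll) 0.01
```

```bash
python3 -m inch '[[0.42,[0,0,-0.1],0],[0.42,[0,0,-0.1],0],[0.42,[0,0,-0.1],0],[0.42,[-1,0,-0.1],0],[0.42,[-2.4,0,-0.1],0],[0.42,[-3.8,0,-1],0],[0.42,[-5,0,-2],0],[0.42,[-6,0,-2.5],0]]'
python3 - <<'E'
from h import *
pics={n:ctrl.read_camera(n)[0] for n in("scene","top")}
for n,p in pics.items():
    x1,y1=.72,-.2; o=ortho(n,p,.155,.55,x1,-.36,y1,.0005); cv2.imwrite(f"pics/rod_{n}.png",cv2.resize(o,None,fx=2,fy=2)[:600])
    cv2.imwrite(f"pics/c_{n}.png",p)
    h=cv2.cvtColor(o,cv2.COLOR_BGR2HSV).astype(int); m=((h[...,0]<8)|(h[...,0]>172))&(h[...,1]>150)
    print(n,"all red",rectfit(m,x1,y1,close=3)," V pct",np.percentile(h[...,2][m],[5,25,50,75,95]))
obs()
E
cd pics; python3 -c "
import cv2,numpy as np
a=cv2.imread('rod_top.png');b=cv2.imread('rod_scene.png');print(a.shape)
cv2.imwrite('rod.png',cv2.resize(np.hstack([a,b]),None,fx=.6,fy=.6))
c=cv2.imread('c_scene.png')[120:240,300:460];cv2.imwrite('s5.png',cv2.resize(c,None,fx=4,fy=4,interpolation=2))"
```

```text
time: 18.27
ee_pos: [0.5074, 0.1374, 0.1969]
tool_rot: [-0.0, 1.571, 0.001]
force: [0.8, -0.2, 0.8]
width: 0.0385
scene all red (array([ 0.6436, -0.2782]), array([ 0.6436, -0.2782]), array([0.0264, 0.0293]), -82.87)  V pct [126. 150. 250. 255. 255.]
top all red (array([ 0.6375, -0.269 ]), array([ 0.6373, -0.2691]), array([0.0231, 0.0266]), -81.47)  V pct [ 99.   188.75 248.   254.   255.  ]
t18.37 tcp [0.511  0.1379 0.2032] y-ang 90.08 F [ 0.7 -0.5  1.2] w 0.0386 j [ 0.04  0.04  1.75  0.    1.34 -1.54]
(600, 640, 3)
```

View pics/rod.png

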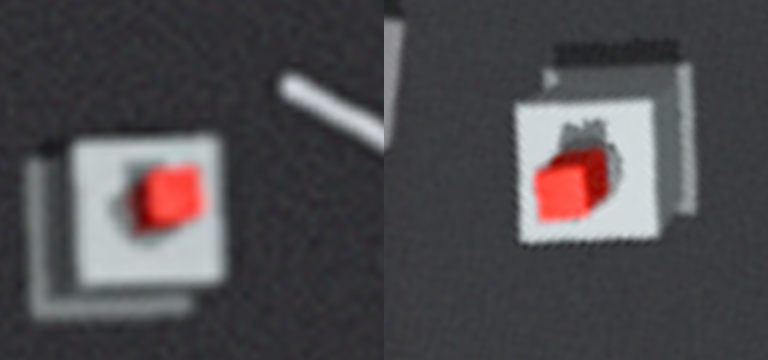

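View pics/s5.png

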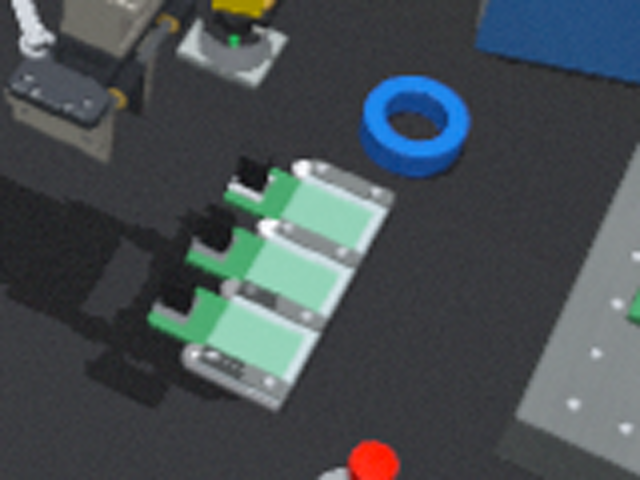

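```bash
python3 - <<'E'
from h import *
for n in("scene","top"):
    p=cv2.imread(f"pics/c_{n}.png"); x1,y1=.72,-.2
    o=ortho(n,p,.155,.55,x1,-.36,y1,.0005); h=cv2.cvtColor(o,cv2.COLOR_BGR2HSV).astype(int)
    for t in(200,215,230):
        m=((h[...,0]<8)|(h[...,0]>172))&(h[...,1]>110)&(h[...,2]>t); print(n,t,rectfit(m,x1,y1,close=5))
    o=ortho(n,p,.095,.55,x1,-.36,y1,.0005); 
    m=o.max(2)>150; print(n,"stand",rectfit(m,x1,y1,close=15))
E
```

```text
scene 200 (array([ 0.6396, -0.2739]), array([ 0.6397, -0.274 ]), array([0.0213, 0.0216]), -82.57)
scene 215 (array([ 0.6393, -0.2737]), array([ 0.6395, -0.2738]), array([0.0208, 0.0211]), -82.57)
scene 230 (array([ 0.639 , -0.2736]), array([ 0.6391, -0.2737]), array([0.0203, 0.0204]), -81.63)
scene stand (array([ 0.6391, -0.2734]), array([ 0.639 , -0.2734]), array([0.0613, 0.0616]), -87.75)
top 200 (array([ 0.6391, -0.2732]), array([ 0.6392, -0.273 ]), array([0.0214, 0.0224]), 2.6)
top 215 (array([ 0.6393, -0.2733]), array([ 0.6394, -0.2734]), array([0.0207, 0.0214]), 5.44)
top 230 (array([ 0.6397, -0.2735]), array([ 0.6396, -0.2737]), array([0.02  , 0.0203]), 7.13)
top stand (array([ 0.6398, -0.274 ]), array([ 0.6399, -0.274 ]), array([0.0618, 0.0624]), -87.9)
```

```bash
python3 - <<'E'
from h import *
print(onplane("top",[[333,106]],.2), onplane("scene",[[393,237]],.2), onplane("top",[[385,115]],.09))
plan([.6393,-.2742,.23],97.3)
E
```

```text
[[ 0.77218124 -0.01238718  0.2       ]] [[ 0.77548072 -0.01718441  0.2       ]] [[ 0.77295325 -0.18693334  0.09      ]]
t18.37 tcp [0.511  0.1379 0.2032] y-ang 90.08 F [ 0.7 -0.5  1.2] w 0.0386 j [ 0.04  0.04  1.75  0.    1.34 -1.54]
shift units [ -0.85 -13.74   4.27]
roll units (x down: yaw ccw = -roll) -1.2
```

```bash
python3 -m inch '[[0.6,[-0.8,-13.7,4.3],-1.2],[0.6,[-0.8,-13.7,4.3],-1.2],[0.6,[-0.8,-13.7,4.3],-1.2],[0.6,[-0.8,-13.7,4.3],-1.2],[0.6,[-0.8,-13.7,4.3],-1.2],[0.6,[-0.8,-13.7,4.3],-1.2],[0.6,[-0.8,-13.7,4.3],-1.2],[0.6,[-0.8,-13.7,4.3],-1.2]]'
python3 -c "
from h import *
plan([.6393,-.2742,.2],97.3)"
```

```text
time: 19.03
ee_pos: [0.6079, -0.1788, 0.2134]
tool_rot: [-0.099, 1.568, 0.099]
force: [1.4, -0.0, -0.2]
width: 0.0556
t19.03 tcp [ 0.6079 -0.1788  0.2134] y-ang 97.21 F [ 1.4 -0.  -0.2] w 0.0556 j [-0.48  0.31  1.42  0.    1.41 -2.17]
shift units [ 0.45 -3.29  0.64]
roll units (x down: yaw ccw = -roll) -0.01
```

```bash
python3 -m inch '[[0.6,[0,-1.4,0.3],0],[0.6,[0,-2.7,0.6],0],[0.6,[0.2,-3.3,0.65],0],[0.6,[0.4,-3.3,0.65],0],[0.6,[0.4,-3.3,0.65],0],[0.6,[0.4,-3.3,0.65],0]]'
python3 -c "
from h import *
plan([.6393,-.2742,.114],97.3)
for n in('scene','top'):
    p=ctrl.read_camera(n)[0]; b=dict(scene=(220,380,220,340),top=(340,480,100,220))[n]
    cv2.imwrite(f'pics/r_{n}.png',cv2.resize(p[b[2]:b[3],b[0]:b[1]],None,fx=5,fy=5,interpolation=2))
"
```

```text
time: 19.53
ee_pos: [0.6388, -0.271, 0.2007]
tool_rot: [-0.098, 1.57, 0.101]
force: [-0.3, 0.4, 0.4]
width: 0.0551
t19.53 tcp [ 0.6388 -0.271   0.2007] y-ang 97.26 F [-0.3  0.4  0.4] w 0.0551 j [-0.58  0.48  1.23  0.    1.44 -2.27]
shift units [ 2.89 -0.11  0.01]
roll units (x down: yaw ccw = -roll) -0.01
```

View pics/r_scene.png

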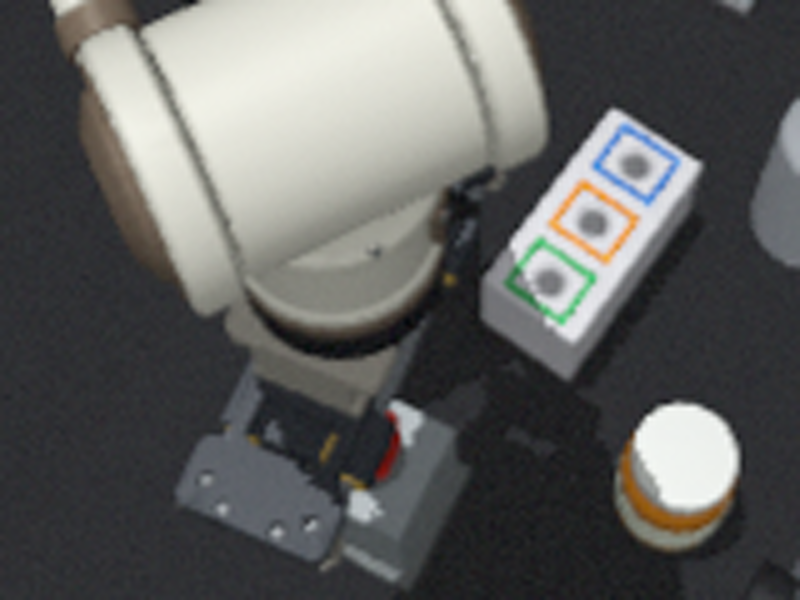

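Gripper is straddling the rod. Descend and close.

```bash
python3 -m inch '[[0.6,[1,-0.08,0.01],0],[0.6,[2,-0.08,0.01],0],[0.6,[2.8,-0.08,0.01],0],[0.6,[2.8,-0.08,0.01],0],[0.6,[2.8,-0.08,0.01],0],[0,[2.8,-0.08,0.01],0],[0,[2.8,-0.08,0.01],0],[0,[2.8,-0.08,0.01],0]]'
python3 -m inch '[[0,[0,0,0],0],[0,[0,0,0],0],[0,[0,0,0],0],[0,[0,0,0],0]]'
python3 -c "
from h import *
plan([.6393,-.2742,.2],97.3)"
```

```text
time: 20.3
ee_pos: [0.6411, -0.2751, 0.1207]
tool_rot: [-0.101, 1.565, 0.097]
force: [-0.7, -0.2, 0.5]
width: 0.0371
time: 20.63
ee_pos: [0.6402, -0.2748, 0.1189]
tool_rot: [-0.1, 1.567, 0.099]
force: [-0.2, 0.1, 2.7]
width: 0.022
t20.63 tcp [ 0.6402 -0.2748  0.1189] y-ang 97.23 F [-0.2  0.1  2.7] w 0.022 j [-0.58  0.54  1.3   0.    1.29 -2.28]
shift units [-2.7   0.02 -0.02]
roll units (x down: yaw ccw = -roll) -0.01
```

```bash
python3 -m inch '[[0,[-0.7,0,0],0],[0,[-1.7,0,0],0],[0,[-2.7,0,0],0],[0,[-3.3,0,0],0],[0,[-3.3,0,0],0],[0,[-3.3,0,0],0]]'
python3 -c "
from h import *
plan([.6797,-.0590,.215],97.3)
for n in('scene','top'):
    p=ctrl.read_camera(n)[0]; b=dict(scene=(220,380,220,340),top=(340,480,100,220))[n]
    cv2.imwrite(f'pics/r2_{n}.png',cv2.resize(p[b[2]:b[3],b[0]:b[1]],None,fx=5,fy=5,interpolation=2))
"
```

```text
time: 21.13
ee_pos: [0.64, -0.2747, 0.2172]
tool_rot: [-0.1, 1.568, 0.098]
force: [0.2, 0.3, -2.8]
width: 0.0219
t21.13 tcp [ 0.64   -0.2747  0.2172] y-ang 97.23 F [ 0.2  0.3 -2.8] w 0.0219 j [-0.58  0.47  1.21 -0.    1.46 -2.28]
shift units [0.07 6.97 2.22]
roll units (x down: yaw ccw = -roll) -0.01
```

View pics/r2_scene.png

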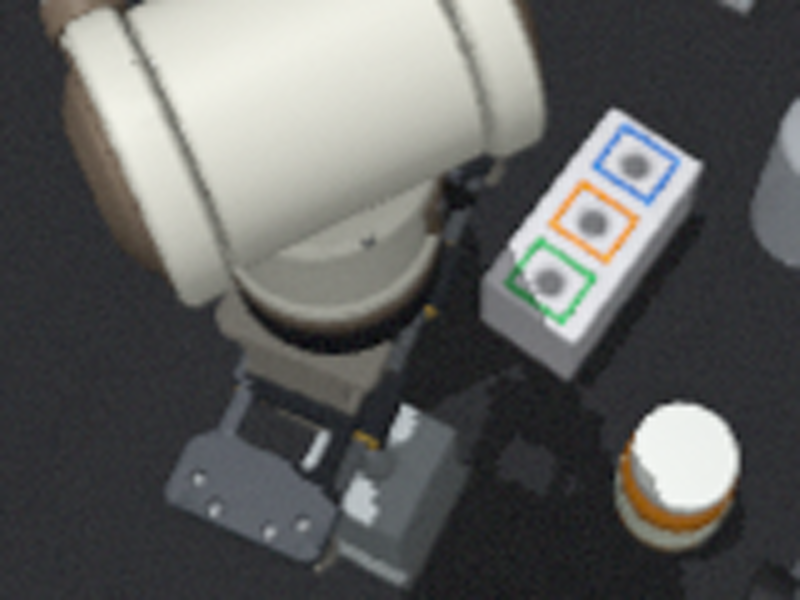

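```bash
python3 -m inch '[[0,[0,1.4,0.45],0],[0,[0,2.8,0.9],0],[0,[0,4.2,1.35],0],[0,[0,5.6,1.8],0],[0,[0,6.6,2.15],0],[0,[0,6.97,2.22],0],[0,[0,6.97,2.22],0],[0,[0,6.97,2.22],0]]'
python3 -m inch '[[0,[0,0,0],0]]'
python3 -c "
from h import *
plan([.6797,-.0590,.19],97.3)
for n in('scene','top'):
    p=ctrl.read_camera(n)[0]; b=dict(scene=(280,420,200,320),top=(310,430,90,210))[n]
    cv2.imwrite(f'pics/r3_{n}.png',cv2.resize(p[b[2]:b[3],b[0]:b[1]],None,fx=5,fy=5,interpolation=2))
"
```

```text
time: 21.9
ee_pos: [0.6785, -0.0583, 0.2146]
tool_rot: [-0.1, 1.572, 0.101]
force: [0.3, -0.4, -1.8]
width: 0.0215
time: 21.98
ee_pos: [0.6788, -0.0599, 0.2154]
tool_rot: [-0.098, 1.571, 0.098]
force: [0.7, 0.2, -1.8]
width: 0.0217
t21.98 tcp [ 0.6788 -0.0599  0.2154] y-ang 97.17 F [ 0.7  0.2 -1.8] w 0.0217 j [-0.26  0.43  1.26 -0.    1.45 -1.96]
shift units [0.85 0.03 0.04]
roll units (x down: yaw ccw = -roll) -0.02
```

View pics/r3_scene.png

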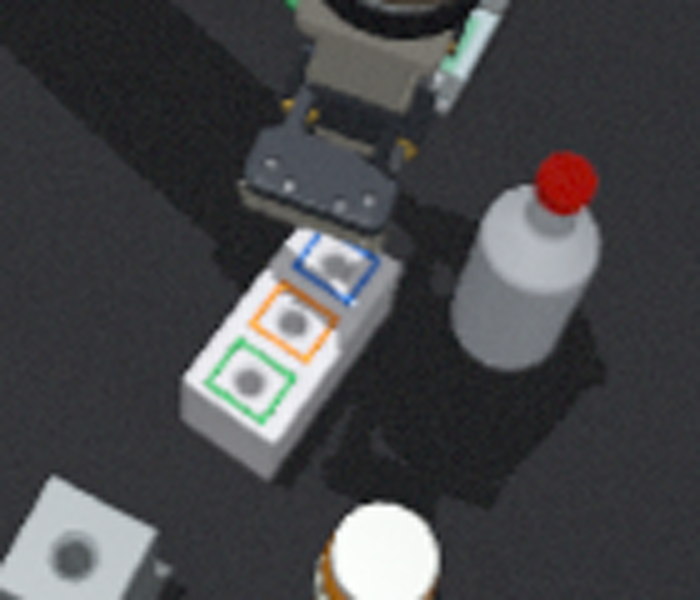

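View pics/r3_top.png

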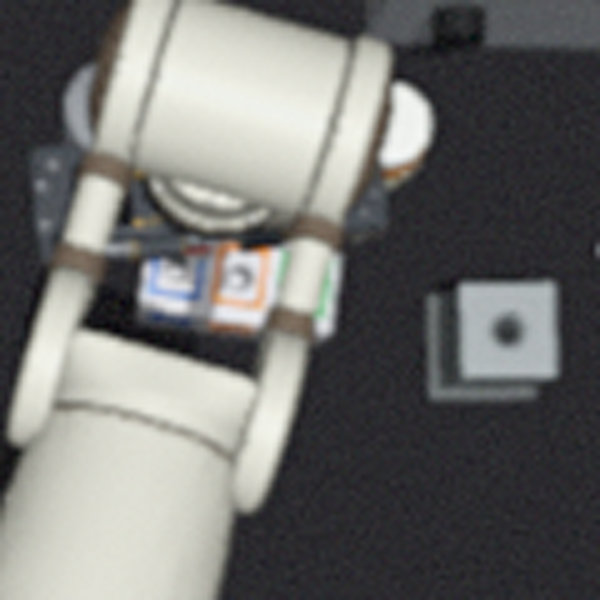

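```bash
python3 -m inch '[[0,[0.7,0.03,0.03],0],[0,[1.1,0.03,0.03],0],[0,[1.3,0.03,0.03],0],[0,[1.45,0.03,0.03],0],[0,[1.6,0.03,0.03],0],[0,[1.7,0.03,0.03],0]]'
python3 -c "
from h import *
plan([.6797,-.0590,.1189],97.3)"
```

```text
time: 22.58
ee_pos: [0.6803, -0.058, 0.1658]
tool_rot: [-0.099, 1.569, 0.099]
force: [-1.2, 0.0, -0.8]
width: 0.0221
t22.58 tcp [ 0.6803 -0.058   0.1658] y-ang 97.22 F [-1.2  0.  -0.8] w 0.0221 j [-0.26  0.47  1.31 -0.    1.36 -1.96]
shift units [ 1.56 -0.03 -0.02]
roll units (x down: yaw ccw = -roll) -0.01
```

```bash
python3 -m inch '[[0,[0.15,-0.03,0],0],[0,[0.3,-0.03,0],0],[0,[0.45,-0.03,0],0],[0,[0.6,-0.03,0],0],[0,[0.75,-0.03,0],0],[0,[0.9,-0.03,0],0]]'
python3 -c "
from h import *
plan([.6797,-.0590,.1189],97.3)"
```

```text
time: 23.08
ee_pos: [0.6804, -0.0585, 0.1385]
tool_rot: [-0.099, 1.568, 0.099]
force: [0.1, 0.4, -1.2]
width: 0.0218
t23.08 tcp [ 0.6804 -0.0585  0.1385] y-ang 97.24 F [ 0.1  0.4 -1.2] w 0.0218 j [-0.26  0.49  1.33  0.    1.32 -1.96]
shift units [ 0.65 -0.01 -0.03]
roll units (x down: yaw ccw = -roll) -0.01
```

```bash
python3 -m inch '[[0,[0.15,0,0],0],[0,[0.3,0,0],0],[0,[0.45,0,0],0],[0,[0.58,0,0],0],[0,[0.62,0,0],0],[0,[0.66,0,0],0]]'
python3 -c "
from h import *
plan([.6797,-.0590,.1189],97.3)"
```

```text
time: 23.58
ee_pos: [0.6803, -0.0585, 0.1188]
tool_rot: [-0.099, 1.569, 0.099]
force: [-0.6, 0.5, 3.2]
width: 0.0217
t23.58 tcp [ 0.6803 -0.0585  0.1188] y-ang 97.24 F [-0.6  0.5  3.2] w 0.0217 j [-0.26  0.51  1.35 -0.    1.28 -1.96]
shift units [-0.   -0.01 -0.02]
roll units (x down: yaw ccw = -roll) -0.01
```

```bash
python3 -m inch '[[0,[0.08,0,0],0],[0,[0.08,0,0],0],[0,[0.08,0,0],0],[0,[0.08,0,0],0],[0,[0.08,0,0],0],[0,[0.08,0,0],0],[0,[0.08,0,0],0],[0,[0.08,0,0],0]]'
for i in 1 2 3 4; do python3 -m inch '[[0,[0,0,0],0],[0,[0,0,0],0],[0,[0,0,0],0],[0,[0,0,0],0],[0,[0,0,0],0],[0,[0,0,0],0],[0,[0,0,0],0],[0,[0,0,0],0]]' | egrep 'time|force|pos'; done
```

```text
time: 24.25
ee_pos: [0.6809, -0.0585, 0.1188]
tool_rot: [-0.099, 1.567, 0.099]
force: [-2.7, -0.0, 5.3]
width: 0.0214
time: 24.92
ee_pos: [0.6809, -0.0586, 0.1187]
force: [-1.7, 0.5, 5.3]
time: 25.58
ee_pos: [0.6809, -0.0585, 0.1188]
force: [-2.6, 0.9, 4.7]
time: 26.25
ee_pos: [0.6809, -0.0585, 0.1188]
force: [-1.8, 0.5, 5.6]
time: 26.92
ee_pos: [0.6809, -0.0585, 0.1187]
force: [-1.4, 0.2, 5.4]
```

```bash
python3 -m inch '[[0,[0,0,0],0],[0,[-0.4,0,0],0],[0,[-1.2,0,0],0],[0,[-2.0,0,0],0],[0,[-2.7,0,0],0],[0,[-2.8,0,0],0],[0,[-2.8,0,0],0]]'
python3 -c "
from h import *
plan([.6752,-.1006,.2],97.3)"
```

```text
time: 27.5
ee_pos: [0.6818, -0.0589, 0.2034]
tool_rot: [-0.1, 1.564, 0.098]
force: [0.0, 0.8, -1.8]
width: 0.022
t27.50 tcp [ 0.6818 -0.0589  0.2034] y-ang 97.24 F [ 0.   0.8 -1.8] w 0.022 j [-0.26  0.44  1.27 -0.    1.42 -1.96]
shift units [ 0.11 -1.35 -0.39]
roll units (x down: yaw ccw = -roll) -0.01
```

```bash
python3 -m inch '[[0,[0,-0.8,-0.2],0],[0,[0,-1.35,-0.37],0],[0,[0,-1.35,-0.37],0],[0,[0,-1.35,-0.37],0],[0,[0,-1.35,-0.37],0]]'
python3 -c "
from h import *
plan([.6752,-.1006,.1389],97.3)"
```

```text
time: 27.92
ee_pos: [0.6739, -0.0994, 0.1993]
tool_rot: [-0.098, 1.57, 0.1]
force: [-0.4, 0.1, -1.1]
width: 0.0218
t27.92 tcp [ 0.6739 -0.0994  0.1993] y-ang 97.24 F [-0.4  0.1 -1.1] w 0.0218 j [-0.32  0.44  1.28  0.    1.42 -2.02]
shift units [ 2.01 -0.05  0.04]
roll units (x down: yaw ccw = -roll) -0.01
```

```bash
python3 -m inch '[[0,[0.4,-0.04,0.04],0],[0,[0.75,-0.04,0.04],0],[0,[0.9,-0.04,0.03],0],[0,[1.05,-0.04,0.03],0],[0,[1.2,-0.04,0.03],0],[0,[1.3,-0.04,0.03],0]]'
python3 -c "
from h import *
plan([.6752,-.1006,.1388],97.3)"
```

```text
time: 28.42
ee_pos: [0.6753, -0.101, 0.1609]
tool_rot: [-0.099, 1.569, 0.1]
force: [-0.1, 0.2, -1.5]
width: 0.0219
t28.42 tcp [ 0.6753 -0.101   0.1609] y-ang 97.25 F [-0.1  0.2 -1.5] w 0.0219 j [-0.32  0.47  1.31  0.    1.35 -2.02]
shift units [ 0.74  0.01 -0.  ]
roll units (x down: yaw ccw = -roll) -0.01
```

```bash
python3 -m inch '[[0,[0.15,0,0],0],[0,[0.3,0,0],0],[0,[0.45,0,0],0],[0,[0.6,0,0],0],[0,[0.7,0,0],0],[0,[0.75,0,0],0],[0,[0.8,0,0],0],[0,[0.83,0,0],0]]'
for i in 1 2 3 4 5; do python3 -m inch '[[0,[0,0,0],0],[0,[0,0,0],0],[0,[0,0,0],0],[0,[0,0,0],0],[0,[0,0,0],0],[0,[0,0,0],0],[0,[0,0,0],0],[0,[0,0,0],0]]' | egrep 'time|force|pos'; done
```

```text
time: 29.08
ee_pos: [0.6757, -0.1012, 0.1387]
tool_rot: [-0.099, 1.568, 0.099]
force: [-3.1, 2.2, 8.8]
width: 0.0219
time: 29.75
ee_pos: [0.6757, -0.1011, 0.1387]
force: [-3.8, 1.1, 6.7]
time: 30.42
ee_pos: [0.6756, -0.1011, 0.1387]
force: [-2.7, 1.4, 6.1]
time: 31.08
ee_pos: [0.6757, -0.1012, 0.1387]
force: [-3.1, 1.2, 6.5]
time: 31.75
ee_pos: [0.6757, -0.1011, 0.1387]
force: [-2.3, 1.3, 6.4]
time: 32.42
ee_pos: [0.6757, -0.1012, 0.1387]
force: [-3.4, 1.0, 6.7]
```

```bash
python3 -m inch '[[0,[-0.4,0,0],0],[0,[-1.2,0,0],0],[0,[-2.0,0,0],0],[0,[-2.1,0,0],0],[0,[-2.1,-0.8,-0.2],0],[0,[-2.1,-1.35,-0.38],0],[0,[-2.1,-1.35,-0.38],0],[0,[-2.1,-1.35,-0.38],0]]'
python3 -m inch '[[0,[0,0,0],0],[0,[0,0,0],0]]'
python3 -c "
from h import *
plan([.6704,-.1427,.1288],97.3)"
```

```text
time: 33.08
ee_pos: [0.669, -0.1433, 0.1991]
tool_rot: [-0.097, 1.569, 0.099]
force: [0.5, 0.3, -1.5]
width: 0.0217
time: 33.25
ee_pos: [0.6694, -0.1418, 0.1994]
tool_rot: [-0.099, 1.569, 0.1]
force: [-0.2, 0.7, -1.6]
width: 0.0219
t33.25 tcp [ 0.6694 -0.1418  0.1994] y-ang 97.28 F [-0.2  0.7 -1.6] w 0.0219 j [-0.39  0.45  1.27  0.    1.42 -2.08]
shift units [ 2.35 -0.03  0.03]
roll units (x down: yaw ccw = -roll) -0.0
```

```bash
python3 -m inch '[[0,[0.4,-0.02,0.02],0],[0,[0.75,-0.02,0.02],0],[0,[0.9,-0.02,0.02],0],[0,[1.05,-0.02,0.02],0],[0,[1.2,-0.02,0.02],0],[0,[1.35,-0.02,0.02],0]]'
python3 -c "
from h import *
plan([.6704,-.1427,.1288],97.3)"
```

```text
time: 33.75
ee_pos: [0.67, -0.1433, 0.1588]
tool_rot: [-0.099, 1.569, 0.099]
force: [0.0, -0.6, -2.0]
width: 0.0218
t33.75 tcp [ 0.67   -0.1433  0.1588] y-ang 97.24 F [ 0.  -0.6 -2. ] w 0.0218 j [-0.39  0.48  1.31 -0.    1.35 -2.08]
shift units [1.   0.02 0.02]
roll units (x down: yaw ccw = -roll) -0.01
```

```bash
python3 -m inch '[[0,[0.2,0,0],0],[0,[0.4,0,0],0],[0,[0.6,0,0],0],[0,[0.8,0,0],0],[0,[0.95,0,0],0],[0,[1.0,0,0],0],[0,[1.05,0,0],0],[0,[1.1,0,0],0]]'
for i in 1 2 3 4 5; do python3 -m inch '[[0,[0,0,0],0],[0,[0,0,0],0],[0,[0,0,0],0],[0,[0,0,0],0],[0,[0,0,0],0],[0,[0,0,0],0],[0,[0,0,0],0],[0,[0,0,0],0]]' | egrep 'time|force|pos'; done
```

```text
time: 34.42
ee_pos: [0.6705, -0.1433, 0.1286]
tool_rot: [-0.099, 1.568, 0.099]
force: [-3.3, 2.5, 12.3]
width: 0.0219
time: 35.08
ee_pos: [0.6705, -0.1432, 0.1287]
force: [-3.1, 1.9, 7.0]
time: 35.75
ee_pos: [0.6705, -0.1432, 0.1287]
force: [-3.2, 2.1, 7.1]
time: 36.42
ee_pos: [0.6705, -0.1433, 0.1287]
force: [-3.0, 1.2, 6.9]
time: 37.08
ee_pos: [0.6705, -0.1432, 0.1287]
force: [-2.5, 1.2, 7.8]
time: 37.75
ee_pos: [0.6705, -0.1433, 0.1287]
force: [-3.0, 2.4, 7.1]
```

```bash
python3 -m inch '[[0,[-0.4,0,0],0],[0,[-1.4,0,0],0],[0,[-2.4,0,0],0],[0,[-3.2,0,0],0],[0,[-3.2,-0.5,0],0],[0,[-3.2,-1.9,-0.4],0],[0,[-3.2,-3.3,-0.5],0],[0,[-3.2,-4.2,-0.5],0]]'
python3 -m inch '[[0,[0,0,0],0],[0,[0,0,0],0],[0,[0,0,0],0]]'
python3 -c "
from h import *
plan([.6400,-.2748,.2],97.3)"
```

```text
time: 38.42
ee_pos: [0.6699, -0.2742, 0.2214]
tool_rot: [-0.099, 1.57, 0.097]
force: [0.3, -0.5, -2.3]
width: 0.0218
time: 38.67
ee_pos: [0.6706, -0.2702, 0.2212]
tool_rot: [-0.098, 1.57, 0.1]
force: [-0.2, 0.1, -1.5]
width: 0.0219
t38.67 tcp [ 0.6706 -0.2702  0.2212] y-ang 97.21 F [-0.2  0.1 -1.5] w 0.0219 j [-0.55  0.54  1.1   0.    1.5  -2.25]
shift units [ 0.71 -0.02 -1.03]
roll units (x down: yaw ccw = -roll) -0.02
```

```bash
python3 -m inch '[[0,[0,-0.02,-0.7],0],[0,[0,-0.02,-1.03],0],[0,[0,-0.02,-1.03],0],[0,[0,-0.02,-1.03],0],[0,[0,-0.02,-1.03],0]]'
python3 -c "
from h import *
plan([.6400,-.2748,.119],97.3)"
```

```text
time: 39.08
ee_pos: [0.6411, -0.2738, 0.2225]
tool_rot: [-0.1, 1.568, 0.1]
force: [-0.9, 0.0, -1.5]
width: 0.0219
t39.08 tcp [ 0.6411 -0.2738  0.2225] y-ang 97.31 F [-0.9  0.  -1.5] w 0.0219 j [-0.58  0.47  1.2   0.    1.47 -2.27]
shift units [ 3.45 -0.03 -0.04]
roll units (x down: yaw ccw = -roll) 0.0
```

```bash
python3 -m inch '[[0,[0.5,-0.03,-0.03],0],[0,[0.8,-0.03,-0.03],0],[0,[1.0,-0.03,-0.03],0],[0,[1.2,-0.03,-0.03],0],[0,[1.4,-0.03,-0.03],0],[0,[1.4,-0.03,-0.03],0]]'
python3 -c "
from h import *
plan([.6400,-.2748,.119],97.3)"
```

```text
time: 39.58
ee_pos: [0.6391, -0.2752, 0.1786]
tool_rot: [-0.098, 1.57, 0.101]
force: [-1.0, -0.2, -2.4]
width: 0.0217
t39.58 tcp [ 0.6391 -0.2752  0.1786] y-ang 97.24 F [-1.  -0.2 -2.4] w 0.0217 j [-0.58  0.5   1.25  0.    1.4  -2.28]
shift units [1.99 0.01 0.03]
roll units (x down: yaw ccw = -roll) -0.01
```

```bash
python3 -m inch '[[0,[0.4,0,0.02],0],[0,[0.8,0,0.02],0],[0,[1.2,0,0.02],0],[0,[1.5,0,0.02],0],[0,[1.7,0,0.02],0],[0,[1.85,0,0.02],0],[0,[1.95,0,0.02],0],[0,[1.95,0,0.02],0]]'
python3 -c "
from h import *
plan([.6400,-.2748,.119],97.3)"
```

```text
time: 40.25
ee_pos: [0.64, -0.2756, 0.1212]
tool_rot: [-0.099, 1.569, 0.1]
force: [-1.2, -0.8, -1.9]
width: 0.0217
t40.25 tcp [ 0.64   -0.2756  0.1212] y-ang 97.23 F [-1.2 -0.8 -1.9] w 0.0217 j [-0.58  0.54  1.3  -0.    1.3  -2.28]
shift units [0.07 0.03 0.  ]
roll units (x down: yaw ccw = -roll) -0.01
```

Down another ~3 mm to seat the collar, then release gently and rise straight up.

```bash
python3 -m inch '[[0,[0.08,0.03,0],0],[0,[0.11,0.03,0],0],[0,[0.11,0.03,0],0],[0,[0.11,0.03,0],0]]'
python3 -m inch '[[0.6,[0,0,0],0],[0.6,[0,0,0],0],[0.6,[0,0,0],0],[0.6,[0,0,0],0],[0.6,[-1,0,0],0],[0.6,[-2,0,0],0],[0.6,[-3,0,0],0],[0.6,[-3,0,0],0]]'
python3 -c "
from h import *
obs()
for n in('scene','top'):
    p=ctrl.read_camera(n)[0]; cv2.imwrite(f'pics/d_{n}.png',p)
cv2.imwrite('pics/d.png',p)
p=cv2.imread('pics/d_scene.png')
cv2.imwrite('pics/d1.png',cv2.resize(p[220:370,200:400],None,fx=4,fy=4,interpolation=2))
p=cv2.imread('pics/d_top.png')
cv2.imwrite('pics/d2.png',cv2.resize(p[150:300,120:310],None,fx=4,fy=4,interpolation=2))
"
```

```text
time: 40.58
ee_pos: [0.6403, -0.2749, 0.119]
tool_rot: [-0.1, 1.568, 0.099]
force: [1.2, 0.2, -1.9]
width: 0.0219
time: 41.25
ee_pos: [0.6433, -0.2767, 0.2173]
tool_rot: [-0.105, 1.558, 0.093]
force: [1.1, -0.3, 1.9]
width: 0.0551
t41.25 tcp [ 0.6433 -0.2767  0.2173] y-ang 97.24 F [ 1.1 -0.3  1.9] w 0.0551 j [-0.58  0.47  1.21 -0.    1.45 -2.28]
```

View pics/d1.png

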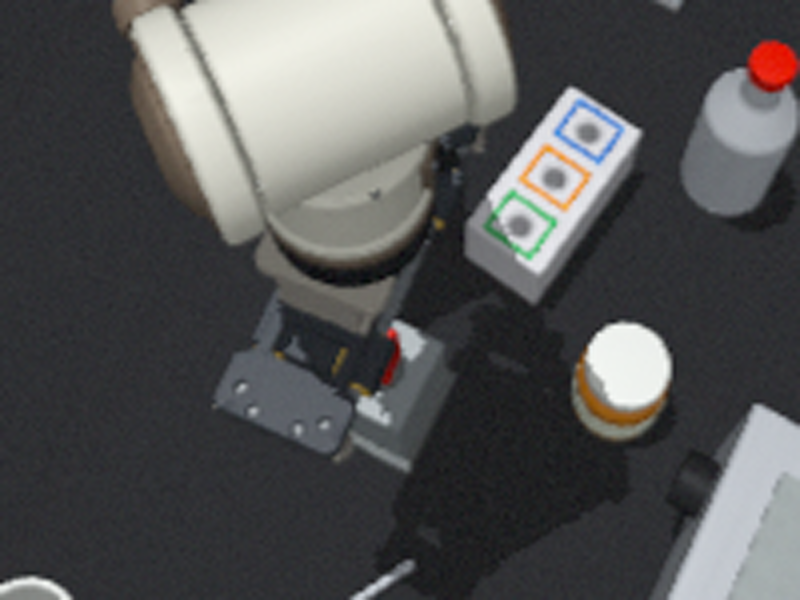

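View pics/d2.png

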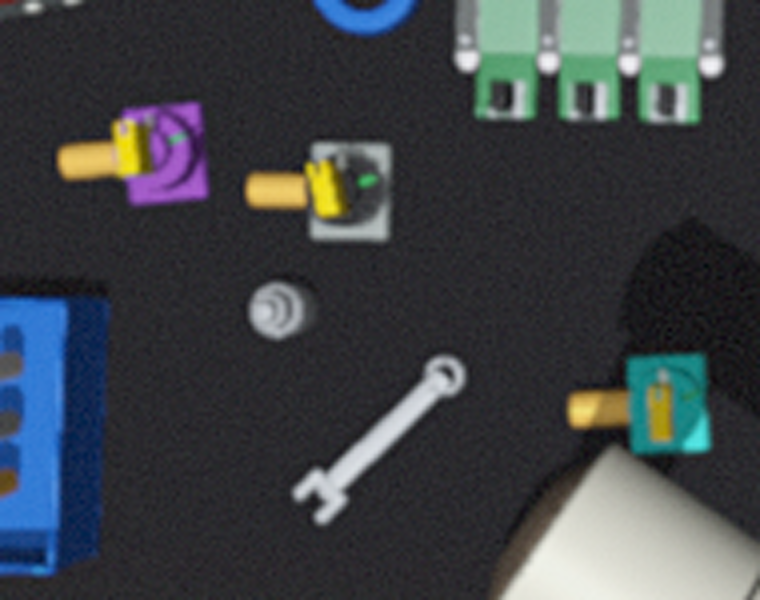

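```bash
python3 - <<'E'
from h import *
n="top"; p,d=ctrl.read_camera(n); W=cloud(n,d)
ps,ds=ctrl.read_camera("scene"); Ws=cloud("scene",ds)
for nm,W_,im in(("top",W,p),("scene",Ws,ps)):
    m=(W_[...,0]>.42)&(W_[...,0]<.58)&(W_[...,1]>.3)&(W_[...,1]<.5)
    h=cv2.cvtColor(im,cv2.COLOR_BGR2HSV).astype(int)
    tan=m&(h[...,0]>10)&(h[...,0]<22)&(h[...,1]>80)&(h[...,2]>140); yel=m&(h[...,0]>=22)&(h[...,0]<35)&(h[...,1]>150)&(h[...,2]>100)
    for k,mm in(("tan",tan),("yellow",yel)):
        q=W_[mm]; 
        if len(q): print(nm,k,len(q),"min",q.min(0).round(3),"max",q.max(0).round(3))
for z,nm in((.0,"g"),(.04,"b"),(.098,"k")):
    a=[cv2.resize(ortho(k,im,z,.42,.56,.30,.48,.0005),None,fx=1.1,fy=1.1) for k,im in(("top",p),("scene",ps))]
    cv2.imwrite(f"pics/reg_{nm}.png",np.hstack(a))
E
cd pics; python3 -c "
import cv2,numpy as np
cv2.imwrite('reg.png',np.vstack([cv2.imread('reg_b.png'),cv2.imread('reg_k.png')])[:,:800])"
```

```text
top tan 58 min [ 0.475  0.439 -0.001] max [0.499 0.495 0.048]
top yellow 99 min [ 0.465  0.399 -0.005] max [0.511 0.479 0.107]
scene tan 8 min [0.479 0.465 0.023] max [0.499 0.493 0.034]
scene yellow 160 min [0.465 0.398 0.025] max [0.51  0.491 0.103]
```

View pics/reg.png

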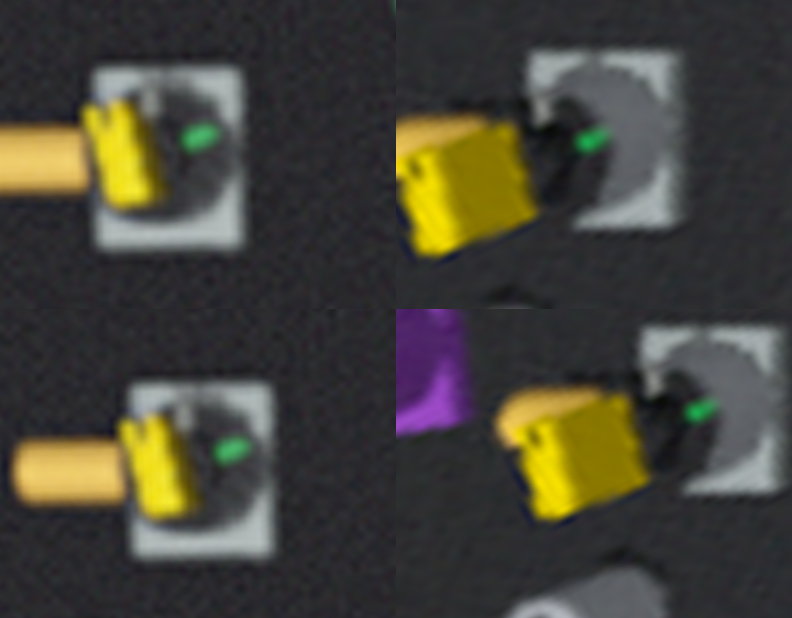

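```bash
python3 - <<'E'
from h import *
P={n:ctrl.read_camera(n)[0] for n in("top","scene")}
s=.0005
for n,p in P.items():
    for z in(.006,.010):
        x1,y1=.58,.46; o=ortho(n,p,z,.42,x1,.32,y1,s); h=cv2.cvtColor(o,cv2.COLOR_BGR2HSV).astype(int)
        m=(h[...,1]<40)&(h[...,2]>120); 
        print(n,"flange z",z,rectfit(m,x1,y1,close=31))
    o=ortho(n,p,.04,.42,x1,.32,y1,s); h=cv2.cvtColor(o,cv2.COLOR_BGR2HSV).astype(int)
    m=(h[...,0]>50)&(h[...,0]<85)&(h[...,1]>100)&(h[...,2]>90); print(n,"green mark",rectfit(m,x1,y1,close=3))
    y1=.5;o=ortho(n,p,.098,.42,x1,.32,y1,s); h=cv2.cvtColor(o,cv2.COLOR_BGR2HSV).astype(int)
    for v in(150,190,215,235):
        m=(h[...,0]>=22)&(h[...,0]<36)&(h[...,1]>130)&(h[...,2]>v); print(n,"knob",v,rectfit(m,x1,y1,close=7))
    cv2.imwrite(f"pics/k_{n}.png",cv2.resize(o[100:260,80:240],None,fx=3,fy=3))
E
cd pics; python3 -c "
import cv2,numpy as np
a=np.hstack([cv2.imread('k_top.png'),cv2.imread('k_scene.png')]);cv2.imwrite('k.png',cv2.resize(a,None,fx=.8,fy=.8))"
```

```text
top flange z 0.006 (array([0.4632, 0.4123]), array([0.4605, 0.4092]), array([0.0305, 0.0665]), -90.0)
top flange z 0.01 (array([0.4632, 0.4112]), array([0.4606, 0.4083]), array([0.0305, 0.0665]), -90.0)
top green mark (array([0.4981, 0.3895]), array([0.4978, 0.3897]), array([0.011 , 0.0162]), -69.44)
top knob 150 (array([0.4882, 0.411 ]), array([0.4883, 0.4108]), array([0.0209, 0.0459]), 15.07)
top knob 190 (array([0.4854, 0.449 ]), array([0.4854, 0.4486]), array([0.0176, 0.0441]), 88.85)
top knob 215 (array([0.485, 0.449]), array([0.4852, 0.4486]), array([0.016, 0.043]), -90.0)
top knob 235 (array([0.4856, 0.4106]), array([0.4845, 0.4097]), array([0.0111, 0.0322]), 15.95)
scene flange z 0.006 (array([0.5126, 0.4156]), array([0.5141, 0.4171]), array([0.0291, 0.0667]), -88.74)
scene flange z 0.01 (array([0.5136, 0.4121]), array([0.5151, 0.4136]), array([0.029 , 0.0667]), -88.73)
scene green mark (array([0.4968, 0.3909]), array([0.4967, 0.3909]), array([0.0085, 0.0143]), -63.43)
scene knob 150 (array([0.4948, 0.4143]), array([0.4967, 0.41  ]), array([0.0417, 0.0567]), -8.04)
scene knob 190 (array([0.4929, 0.4159]), array([0.4959, 0.4127]), array([0.0328, 0.0515]), -1.22)
scene knob 215 (array([0.4868, 0.4116]), array([0.4851, 0.4106]), array([0.0133, 0.0404]), 14.83)
scene knob 235 (array([0.4825, 0.4107]), array([0.4828, 0.41  ]), array([0.0105, 0.0299]), 14.47)
```

View pics/k.png

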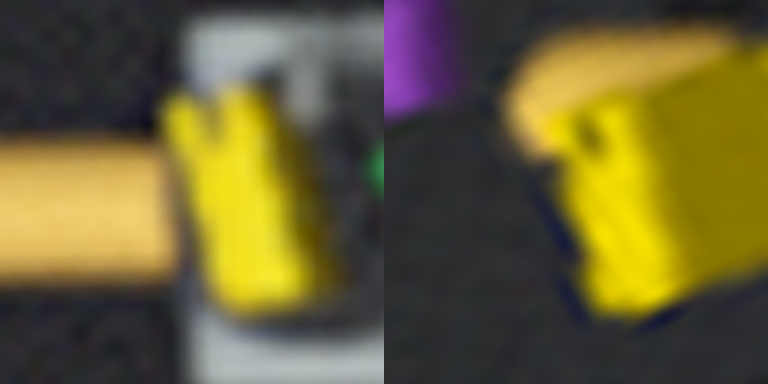

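```bash
python3 - <<'E'
from h import *
P={n:ctrl.read_camera(n)[0] for n in("top","scene")}
s=.0005;x1,y1=.56,.46
for n,p in P.items():
    g=ortho(n,p,.008,.42,x1,.32,y1,s).astype(np.float32).mean(2)
    cv2.imwrite(f"pics/f_{n}.png",g)
    def fit(pts): 
        pts=np.array(pts); A=np.polyfit(pts[:,0],pts[:,1],1); r=pts[:,1]-np.polyval(A,pts[:,0]); k=abs(r)<2*np.std(r)+.0002; A=np.polyfit(pts[k,0],pts[k,1],1); return A,np.std(pts[k,1]-np.polyval(A,pts[k,0]))
    # right edge: scan cols from right, rows near corners
    gx=cv2.Sobel(cv2.GaussianBlur(g,(5,5),0),cv2.CV_32F,1,0); gy=cv2.Sobel(cv2.GaussianBlur(g,(5,5),0),cv2.CV_32F,0,1)
    xs=np.arange(.46,.52,.001)
    R_=[(x,y1-(120+np.argmin(gx[int((x1-x)/s),120:240]))*s) for x in xs]
    A,e=fit(R_); print(n,"right edge: y=%.4f at x=.488, yaw %.2f deg"%(np.polyval(A,.488),np.degrees(np.arctan(A[0]))),"res",round(e,5))
    ys=np.arange(.39,.43,.001)
    F=[(y,x1-(10+np.argmax(gy[10:90,int((y1-y)/s)]))*s) for y in ys]; A,e=fit(F); print("  far edge x=%.4f at y .41 yaw %.2f"%(np.polyval(A,.41),-np.degrees(np.arctan(A[0]))),round(e,5))
    N=[(y,x1-(180+np.argmin(gy[180:270,int((y1-y)/s)]))*s) for y in ys]; A,e=fit(N); print("  near edge x=%.4f yaw %.2f"%(np.polyval(A,.41),-np.degrees(np.arctan(A[0]))),round(e,5))
E
```

```text
top right edge: y=0.3774 at x=.488, yaw 1.52 deg res 0.00022
  far edge x=0.5318 at y .41 yaw 1.64 0.00021
  near edge x=0.4488 yaw 1.28 0.00014
scene right edge: y=0.3784 at x=.488, yaw 0.09 deg res 0.00338
  far edge x=0.5284 at y .41 yaw 0.15 0.0005
  near edge x=0.4455 yaw 2.06 0.00036[ WARN:0@4.695] global loadsave.cpp:1063 imwrite_ Unsupported depth image for selected encoder is fallbacked to CV_8U.
```

```bash
python3 -m inch '[[0.45,[-0.3,3,0],0],[0.45,[-0.3,23,-2],-1.3],[0.45,[-0.3,23,-2],-1.3],[0.45,[-0.3,23,-2],-1.3],[0.45,[-0.3,23,-2],-1.3],[0.45,[-0.3,23,-2],-1.3],[0.45,[-0.3,23,-2],-1.3],[0.45,[-0.3,23,-2],-1.3]]'
python3 -c "
from h import *
plan([.4887,.4098,.2],105)"
```

```text
time: 42.32
ee_pos: [0.5705, 0.0529, 0.2143]
tool_rot: [-0.206, 1.562, 0.206]
force: [0.4, -0.2, -0.0]
width: 0.0413
t42.32 tcp [0.5705 0.0529 0.2143] y-ang 105.02 F [ 0.4 -0.2 -0. ] w 0.0413 j [-0.12  0.15  1.6   0.    1.39 -1.95]
shift units [ 0.48 12.2   0.45]
roll units (x down: yaw ccw = -roll) 0.0
```

```bash
python3 -m inch '[[0.45,[0.5,12.2,0.45],0],[0.45,[0.5,12.2,0.45],0],[0.45,[0.5,12.2,0.45],0],[0.45,[0.5,12.2,0.45],0],[0.45,[0.5,12.2,0.45],0],[0.45,[0.5,12.2,0.45],0],[0.45,[0.5,12.2,0.45],0],[0.45,[0.5,12.2,0.45],0]]'
python3 -m inch '[[0.45,[0,1,0],0],[0.45,[0,1.1,0],0],[0.45,[0,1.1,0],0]]'
python3 -c "
from h import *
plan([.4887,.4098,.12],105)
for n in('scene','top'):
    p=ctrl.read_camera(n)[0]; cv2.imwrite(f'pics/e_{n}.png',p)
    b=dict(scene=(280,420,60,180),top=(130,270,140,260))[n]
    cv2.imwrite(f'pics/e1_{n}.png',cv2.resize(p[b[2]:b[3],b[0]:b[1]],None,fx=5,fy=5,interpolation=2))
"
```

```text
time: 42.98
ee_pos: [0.496, 0.3775, 0.2005]
tool_rot: [-0.206, 1.562, 0.206]
force: [0.0, 0.9, -0.2]
width: 0.0415
time: 43.23
ee_pos: [0.4875, 0.4088, 0.2003]
tool_rot: [-0.209, 1.562, 0.208]
force: [-0.4, -1.4, -0.2]
width: 0.0417
t43.23 tcp [0.4875 0.4088 0.2003] y-ang 105.22 F [-0.4 -1.4 -0.2] w 0.0417 j [ 0.51  0.33  1.43 -0.    1.39 -1.33]
shift units [2.68 0.02 0.05]
roll units (x down: yaw ccw = -roll) 0.04
```

View pics/e1_scene.png

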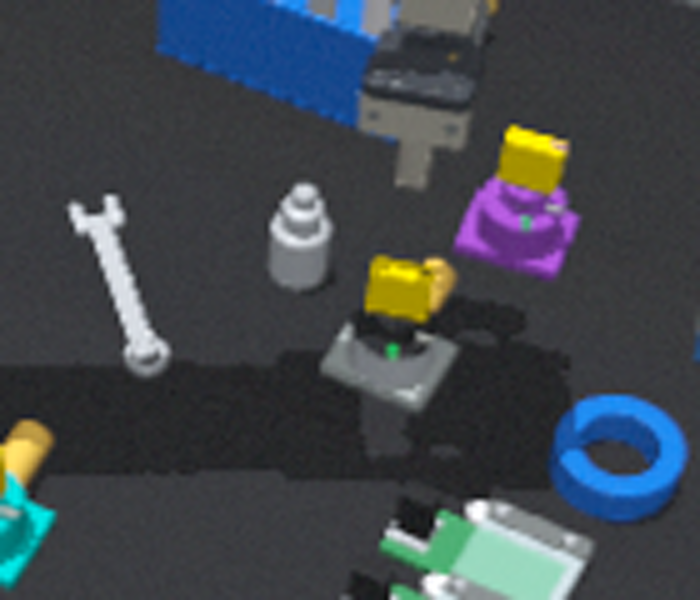

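View pics/e_scene.png

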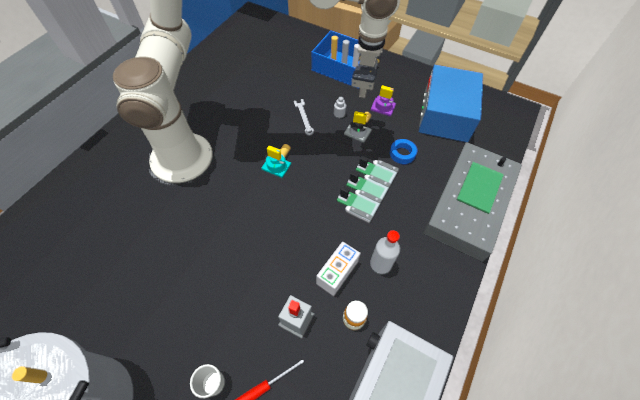

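```bash
python3 -m inch '[[0.45,[1,0.02,0.05],0.03],[0.45,[2,0.02,0.05],0.03],[0.45,[3,0.02,0.05],0.03],[0.45,[3.8,0.02,0.05],0.03],[0.45,[4.35,0.02,0.05],0.03],[0.45,[4.45,0.02,0.05],0.03],[0.45,[4.45,0.02,0.05],0.03],[0.45,[4.45,0.02,0.05],0.03]]'
python3 -c "
from h import *
plan([.4887,.4098,.065],105)"
```

```text
time: 44.0
ee_pos: [0.4912, 0.408, 0.0691]
tool_rot: [-0.202, 1.56, 0.203]
force: [1.0, 0.9, -0.2]
width: 0.0415
t44.00 tcp [0.4912 0.408  0.0691] y-ang 104.77 F [ 1.   0.9 -0.2] w 0.0415 j [ 0.5   0.46  1.53 -0.    1.15 -1.32]
shift units [ 0.14  0.08 -0.06]
roll units (x down: yaw ccw = -roll) -0.04
```

```bash
python3 -m inch '[[0.45,[0.12,0.06,-0.08],0],[0.45,[0.12,0.06,-0.08],0],[0,[0.12,0.06,-0.08],0],[0,[0.12,0.06,-0.08],0],[0,[0.12,0.06,-0.08],0],[0,[0.12,0.06,-0.08],0],[0,[0.12,0.06,-0.08],0],[0,[0.12,0.06,-0.08],0]]'
python3 -c "
from h import *
plan([.4887,.4098,.065],105)"
```

```text
time: 44.67
ee_pos: [0.4872, 0.4102, 0.0645]
tool_rot: [-0.203, 1.561, 0.204]
force: [-1.3, 2.0, 1.4]
width: 0.0163
t44.67 tcp [0.4872 0.4102 0.0645] y-ang 104.86 F [-1.3  2.   1.4] w 0.0163 j [ 0.51  0.46  1.53  0.    1.15 -1.32]
shift units [-0.02 -0.03  0.05]
roll units (x down: yaw ccw = -roll) -0.02
```

```bash
python3 -m inch '[[0,[0.08,0,0.03],0],[0,[0.16,0,0.03],0],[0,[0.24,0,0.03],0],[0,[0.3,0,0.03],0],[0,[0.3,0,0.03],0],[0,[0.3,0,0.03],0]]'
python3 -c "
from h import *
obs()"
```

```text
time: 45.17
ee_pos: [0.4874, 0.4103, 0.0563]
tool_rot: [-0.204, 1.562, 0.204]
force: [-7.0, -0.2, 10.9]
width: 0.0158
t45.17 tcp [0.4874 0.4103 0.0563] y-ang 104.87 F [-7.  -0.2 10.9] w 0.0158 j [ 0.51  0.47  1.53  0.    1.14 -1.32]
```

```bash
python3 -m inch '[[0,[0,0,0],0.8],[0,[0,0,0],1.6],[0,[0,0,0],2.4],[0,[0,0,0],3.2],[0,[0,0,0],4.0],[0,[0,0,0],4.8],[0,[0,0,0],5.6],[0,[0,0,0],5.6]]'
python3 -c "
from h import *
o,R_=obs();print(o['ft_torque'].round(2))"
```

```text
time: 45.83
ee_pos: [0.4874, 0.4106, 0.0563]
tool_rot: [0.26, 1.556, -0.259]
force: [-7.1, 0.7, 10.3]
width: 0.0161
t45.83 tcp [0.4874 0.4106 0.0563] y-ang 71.06 F [-7.1  0.7 10.3] w 0.0161 j [ 0.51  0.47  1.53  0.    1.13 -0.73]
[ 0.19  1.49 -0.03]
```

```bash
python3 -m inch '[[0,[0,0,0],0.8],[0,[0,0,0],1.6],[0,[0,0,0],2.4],[0,[0,0,0],3.2],[0,[0,0,0],4.0],[0,[0,0,0],4.8],[0,[0,0,0],5.6],[0,[0,0,0],6.2]]'
python3 -m inch '[[0,[0,0,0],0.8],[0,[0,0,0],1.5],[0,[0,0,0],1.8],[0,[0,0,0],1.8],[0,[0,0,0],1.8]]'
python3 -c "
from h import *
o,R_=obs();print(o['ft_torque'].round(2))"
```

```text
time: 46.5
ee_pos: [0.4876, 0.411, 0.0563]
tool_rot: [0.765, 1.434, -0.763]
force: [-7.2, 2.9, 9.8]
width: 0.0158
time: 46.92
ee_pos: [0.4877, 0.411, 0.0563]
tool_rot: [0.907, 1.376, -0.904]
force: [-6.4, 2.4, 8.7]
width: 0.0158
t46.92 tcp [0.4877 0.411  0.0563] y-ang 23.25 F [-6.4  2.4  8.7] w 0.0158 j [0.51 0.47 1.53 0.   1.13 0.1 ]
[ 0.47  1.32 -0.05]
```

```bash
python3 -m inch '[[0,[0,0,0],0.08],[0,[0,0,0],0.08],[0,[-0.1,0,0],0.08],[0,[-0.2,0,0],0.08],[0,[-0.3,0,0],0.08],[0,[-0.3,0,0],0.08],[0.45,[-0.3,0,0],0.08],[0.45,[-0.3,0,0],0.08]]'
python3 -c "
from h import *
obs()"
python3 -m inch '[[0.45,[0,0,0],0],[0.45,[0,0,0],0],[0.45,[-1,0,0],0],[0.45,[-2.2,0,0],0],[0.45,[-3.5,0,0],0],[0.45,[-4.5,-3,-1.3],0],[0.45,[-5,-4,-2],0],[0.45,[-5,-5,-3],0]]'
python3 -m inch '[[0.45,[0,-1.3,-0.8],0],[0.45,[0,-2.6,-1.6],0],[0.45,[0,-3,-2],0]]'
python3 - <<'E'
from h import *
obs()
P={n:ctrl.read_camera(n)[0] for n in("top","scene")}
a=[cv2.resize(ortho(k,im,.06,.42,.56,.34,.48,.0005),None,fx=1.4,fy=1.4) for k,im in P.items()]
cv2.imwrite("pics/z1.png",np.hstack(a)); cv2.imwrite("pics/z2.png",P["scene"])
s=.0005;x1,y1=.58,.5
for n,p in P.items():
    o=ortho(n,p,.098,.42,x1,.32,y1,s); h=cv2.cvtColor(o,cv2.COLOR_BGR2HSV).astype(int)
    for v in(150,190,215,235):
        m=(h[...,0]>=22)&(h[...,0]<36)&(h[...,1]>130)&(h[...,2]>v); print(n,"knob",v,rectfit(m,x1,y1,close=7))
E
```

```text
time: 47.58
ee_pos: [0.4884, 0.4094, 0.0637]
tool_rot: [0.911, 1.37, -0.912]
force: [0.3, 0.6, 0.7]
width: 0.0272
t47.58 tcp [0.4884 0.4094 0.0637] y-ang 22.78 F [0.3 0.6 0.7] w 0.0272 j [ 0.51  0.46  1.53 -0.    1.15  0.11]
time: 48.25
ee_pos: [0.3692, 0.4223, 0.2052]
tool_rot: [0.915, 1.369, -0.911]
force: [-0.7, 0.0, 0.3]
width: 0.0414
time: 48.5
ee_pos: [0.2595, 0.443, 0.2032]
tool_rot: [0.91, 1.372, -0.911]
force: [-0.4, -0.1, -0.5]
width: 0.0415
t48.50 tcp [0.2595 0.443  0.2032] y-ang 22.84 F [-0.4 -0.1 -0.5] w 0.0415 j [0.8  0.01 1.78 0.   1.35 0.41]
top knob 150 (array([0.4863, 0.4283]), array([0.4882, 0.4284]), array([0.0286, 0.086 ]), -82.82)
top knob 190 (array([0.4866, 0.4295]), array([0.4883, 0.4299]), array([0.0265, 0.0839]), -83.76)
top knob 215 (array([0.4867, 0.43  ]), array([0.4883, 0.431 ]), array([0.0253, 0.0829]), -84.42)
top knob 235 (array([0.4866, 0.4303]), array([0.4881, 0.4315]), array([0.0234, 0.0814]), -83.75)
scene knob 150 (array([0.5054, 0.4025]), array([0.5002, 0.4039]), array([0.0435, 0.0791]), -66.04)
scene knob 190 (array([0.4982, 0.4122]), array([0.4992, 0.4122]), array([0.046 , 0.0477]), -83.42)
scene knob 215 (array([0.4972, 0.4123]), array([0.4988, 0.4127]), array([0.0439, 0.0447]), 3.24)
scene knob 235 (array([0.4966, 0.4129]), array([0.498 , 0.4132]), array([0.0419, 0.0422]), 3.81)
```

View pics/z1.png

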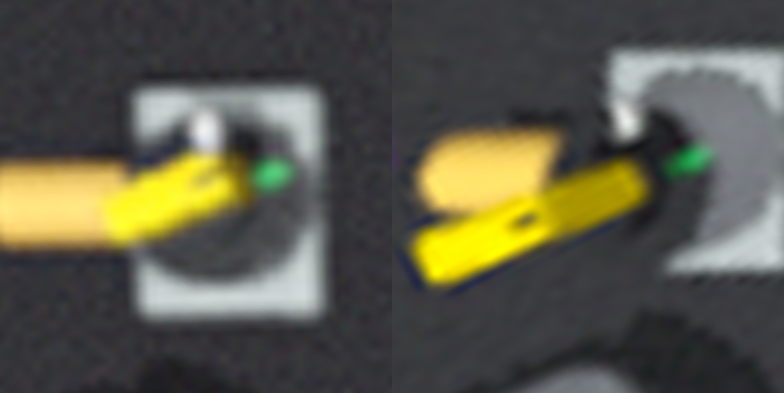

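View pics/z2.png

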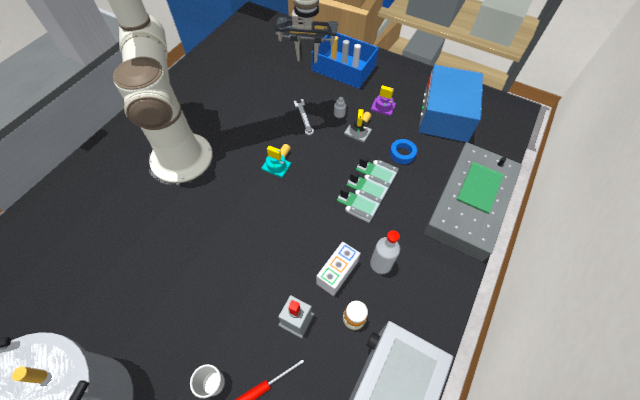

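```bash
python3 - <<'E'
from h import *
P={n:ctrl.read_camera(n)[0] for n in("top","scene")}
s=.0005
for n,p in P.items():
    x1,y1=.55,.46;o=ortho(n,p,.042,.43,x1,.36,y1,s); h=cv2.cvtColor(o,cv2.COLOR_BGR2HSV).astype(int)
    G=(h[...,0]>50)&(h[...,0]<85)&(h[...,1]>100)&(h[...,2]>90)
    Wm=(h[...,1]<40)&(h[...,2]>195); k,lab,st,ce=cv2.connectedComponentsWithStats(Wm.astype(np.uint8))
    f=lambda c:np.array([x1-c[1]*s,y1-c[0]*s])
    g=f(np.argwhere(G).mean(0)[::-1])
    for i in range(1,k):
        if 60<st[i,4]<1500:
            w=f(ce[i]); d=g-w; print(n,"white",w.round(4),st[i,4],"green",g.round(4),"chord",np.linalg.norm(d).round(4),"reg yaw",round(float(np.degrees(np.arctan2(d[1],d[0])))+34.4+90,2))
    x1,y1=.72,-.2;o=ortho(n,p,.155,.55,x1,-.36,y1,s); h=cv2.cvtColor(o,cv2.COLOR_BGR2HSV).astype(int)
    m=((h[...,0]<8)|(h[...,0]>172))&(h[...,1]>110)&(h[...,2]>215); print(n,"rod handle",rectfit(m,x1,y1,close=5))
    x1,y1=.64,.36;o=ortho(n,p,.008,.48,x1,.05,y1,s); h=cv2.cvtColor(o,cv2.COLOR_BGR2HSV).astype(int)
    m=(h[...,0]>50)&(h[...,0]<85)&(h[...,1]>80)&(h[...,2]>60)
    for yb in(.277,.207,.137):
        q=[]
        for dy in(-.02,-.018,.018,.02):
            r=np.where(m[:,int((y1-yb-dy)/s)])[0]; q.append(round(x1-r[-1]*s,4) if len(r) else None)
        print(n,"plate rear x",yb,q)
E
```

```text
top white [0.5223 0.4266] 367 green [0.4984 0.388 ] chord 0.0455 reg yaw 2.61
top white [0.52   0.3797] 481 green [0.4984 0.388 ] chord 0.0232 reg yaw 283.51
top white [0.5141 0.4115] 320 green [0.4984 0.388 ] chord 0.0283 reg yaw 0.67
top rod handle (array([ 0.6395, -0.2735]), array([ 0.6397, -0.2732]), array([0.021, 0.022]), 0.0)
top plate rear x 0.277 [np.float64(0.5545), np.float64(0.5545), np.float64(0.566), np.float64(0.5625)]
top plate rear x 0.207 [np.float64(0.556), np.float64(0.588), np.float64(0.5885), np.float64(0.5555)]
top plate rear x 0.137 [np.float64(0.5535), np.float64(0.5535), np.float64(0.5885), np.float64(0.5555)]
scene white [0.5295 0.4089] 317 green [0.4972 0.3889] chord 0.038 reg yaw -23.71
scene white [0.5308 0.366 ] 339 green [0.4972 0.3889] chord 0.0406 reg yaw 270.19
scene white [0.5128 0.4125] 162 green [0.4972 0.3889] chord 0.0283 reg yaw 0.95
scene white [0.4655 0.368 ] 683 green [0.4972 0.3889] chord 0.038 reg yaw 157.67
scene rod handle (array([ 0.6398, -0.2741]), array([ 0.6399, -0.2741]), array([0.0212, 0.0213]), -83.99)
scene plate rear x 0.277 [np.float64(0.556), np.float64(0.555), np.float64(0.5875), np.float64(0.5815)]
scene plate rear x 0.207 [np.float64(0.5565), np.float64(0.5565), np.float64(0.587), np.float64(0.5785)]
scene plate rear x 0.137 [np.float64(0.556), np.float64(0.5555), np.float64(0.5795), np.float64(0.5785)]
```

```bash
python3 -c "
from bench import ctrl
print(ctrl.job_done())"
```

```text
the job is handed in; nothing more can be done
None
```

The job is handed in, after about 49 s of the allowed 208 s. It reports no verdict, so what follows rests on my own checks.

- **Plates:** all three plates on the bench are in the carrier, one per bay. Each was pushed until the force showed the end stop (10–17 N). In the last pictures their rear edges line up to within about 1 mm.
- **Bores:** I sounded them in the order blue, orange, green. In each, the tip bottomed within 0.3 mm of the stated depth and was held about 3.3 s at 5–8 N.
- **Rod:** it was lowered to the same height it was taken from, 119 mm at the tool, and released. The last pictures show it upright in the stand, where it started. Its tilt was not measured.
- **Regulator:** I pushed the knob down about 8 mm, turned it 82° clockwise, raised it and released it. Its pointer lines up with the green mark.

**Disagreements:**
- **Regulator angle:** two ways of measuring it, from the flange edges and from the marks, differed by about 1°. The knob should therefore be within about 1° of the mark.
- **Cameras:** they read about 1 mm off the robot in y. I corrected for that when placing.
- **Rod handle angle:** the top-camera fit came out inconsistent between readings. The scene camera gave about 6–7° throughout.

No forces near the limits showed in the readings I took. None of the plates was knocked aside that I saw. I saw nothing else disturbed, though I did not measure the bystanders again.

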